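Load the specimen carousel and index it to its next stop

TASK

Stand the loose metal specimen capsule in the empty cup of the specimen carousel and let go of it. Then push one of the carousel's upright steel pins to turn the carousel anticlockwise (seen from above), gently, until the spring plunger drops fully into the next notch of the rim; stop there, do not force the carousel past the notch (keep the push under 25 N) and back away. Do not lift the plunger by hand, and leave the other things on the bench where they are.

Things in the scene. Friction and masses are not known exactly. Their poses are not given: they have to be found in the camera images.
- capsule_mid (a point): Centre (half-way up) of the loose specimen capsule: a plain aluminium cylinder with a dark band near its top, 30 mm in diameter, 55 mm high, about 90 g, standing on the table away from the carousel; z along its axis, up. Grip it by its upper half, so that the fingers stay clear of the cup (15 mm high).
- hub (a point): Point on the carousel's turning axis, level with its deck (44 mm above the table). The carousel is a horizontal aluminium disc, 243 mm in diameter, on a fixed drum. On it, 90 degrees apart and 55 mm from the axis, stand four black cups (three hold fixed capsules like the loose one) and, half-way between them in angle, four steel pins. A 17 mm wide notch cuts the rim outside each pin.
- cup (a point): Centre of the floor of the empty cup (level with the deck). Black collar, 42 mm outside and 34 mm inside diameter, 15 mm high; a seated capsule stands with its centre 27.5 mm above this point. It turns with the carousel.
- pin0 (a point): Centre of the top of steel push pin 0: 12 mm in diameter, 45 mm high above the deck, 90 mm from the carousel's axis; turns with the carousel. Pins 0, 1, 2, 3 follow each other anticlockwise; the empty cup lies between pins 2 and 3.
- pin1 (a point): Centre of the top of steel push pin 1: 12 mm in diameter, 45 mm high above the deck, 90 mm from the carousel's axis; turns with the carousel. Pins 0, 1, 2, 3 follow each other anticlockwise; the empty cup lies between pins 2 and 3.
- pin2 (a point): Centre of the top of steel push pin 2: 12 mm in diameter, 45 mm high above the deck, 90 mm from the carousel's axis; turns with the carousel. Pins 0, 1, 2, 3 follow each other anticlockwise; the empty cup lies between pins 2 and 3.
- pin3 (a point): Centre of the top of steel push pin 3: 12 mm in diameter, 45 mm high above the deck, 90 mm from the carousel's axis; turns with the carousel. Pins 0, 1, 2, 3 follow each other anticlockwise; the empty cup lies between pins 2 and 3.
- carousel (a joint): Turn of the carousel, rad, growing anticlockwise from above; starts at -1.0 to -0.5, between notches. The next stop lies between -0.2 and 0.2 (the bracket is clamped by hand: feel for it). Even drag of about 3 N at a pin; once a notch is under the plunger it snaps down, draws the carousel on 3 or 4 degrees by itself, and turning is then blocked, with about 1 degree of play; forcing it past takes about 35 N at a pin.
- plunger (a joint): Height of the spring plunger, m: 0 = fully down in a notch, 0.005 = its ball tip (16 mm) rides on the rim. Upright steel rod with a black knob, in a grey bracket that stands beside the rim on the side away from the robot and reaches 22 mm over it; bracket and knob reach about 115 mm above the table.
- weight: Bystander: the brass weight, 44 mm in diameter and 52 mm high; origin at its underside. Not to be disturbed.
- jar: Bystander: the small capped jar, 42 mm in diameter and 50 mm high; origin at its underside. Not to be disturbed.
- driver: Bystander: the screwdriver lying on the table; origin at its underside. Not to be disturbed.
- collar: Bystander: the steel collar, 40 mm in diameter and 14 mm high; origin at its underside. Not to be disturbed.
- magnet: Bystander: the dark bar magnet, 50 x 20 x 14 mm; origin at its underside. Not to be disturbed.
- dish: Bystander: the white dish, 80 mm in diameter and 25 mm high; origin at its underside. Not to be disturbed.

How it is judged:
On the way, in this order (a step that is already met when the one before it is completed fails the run):
1. the capsule stands in the empty cup, let go of (z of capsule_mid in the frame of cup between 0.024 and 0.032 m and horizontal distance between capsule_mid and cup below 0.004 m and angle between capsule_mid's own z axis and vertical below 0.12 rad and contact force between the fingers and capsule below 0.3 N), for 0.2 s.
2. the carousel has turned on to the next notch and the plunger is fully down in it, with the capsule in its cup (all of step 1 and value of joint plunger below 0.0018 m and value of joint carousel between -0.35 and 0.35 rad), for 0.2 s.
At the end, for the whole second after the job is handed in: The capsule stands upright (within 7 degrees) on the floor of the cup, within 4 mm of its centre, released; the plunger is down to within 1.8 mm of the bottom in the next notch anticlockwise from the start (carousel joint between -0.35 and 0.35), and the carousel is at rest (all of step 2 and velocity of joint carousel between -0.03 and 0.03 rad/s); the robot touches nothing.
It fails at once if the robot presses on the carousel with more than 25 N (contact force between any of the fingers, the arm and carousel above 25 N).
It fails at once if the plunger is lifted well clear of the rim (over 9 mm) (value of joint plunger above 0.009 m).
It fails at once if a bystander is moved by more than 25 mm (distance of any of weight, jar, driver, collar, magnet, dish from where it was at the start of the episode above 0.025 m).
It also fails if it takes over 67 s, if anything falls off the work surface, if the arm or the gripper's body presses on something with over 40 N, if the wrist force passes 120 N, or if a joint passes its speed limit or range.

ROBOT

A 7-joint arm with a two-finger parallel gripper is mounted at the origin on the work surface. World frame = base frame: x ahead of the robot, y to its left, z up, the work surface at z = 0. Lengths are in m, angles in rad, forces in N, time in s.
With the tool pointing down it reaches from about 0.4 to 0.85 m from the base axis. Payload 4.5 kg.
Tool frame: the origin (TCP) lies midway between the tips of the shut fingers; the grasp point (between the pads) lies 19 mm behind it; z points along the fingers, y is the direction in which the jaws open and shut (so a half turn about z gives the same grasp; the last joint's range is limited). The gripper opens to 88 mm and grips with 3 to 60 N. Pads are 18 mm wide; open, the fingers measure 123 mm over their backs; the gripper's body (75 mm by 187 mm) begins 45 mm behind the grasp point.
Start: joints at [1.221, 0.689, -0.195, 1.565, 0.157, 0.902, -0.215], TCP at [0.234, -0.58, 0.239] pointing down, gripper open.
Joint ranges: [-3.01, 3.01], [-0.46, 2.08], [-1.47, 1.51], [0.13, 2.56], [-1, 4.14], [0.04, 2.09], [-2.66, 2.66]. Speed limits (rad/s): [2.57, 2.57, 3.14, 3.14, 3.14, 3.14, 3.14].

INTERFACE

Orientations are given as a unit quaternion [x, y, z, w].
In Python, from plant import r gives the robot as it stands. The module is installed in compiled form; this text tells all that it offers.
- The arm moves only by the shell command python3 -m jog 'ROWS' [FORCE]. ROWS is JSON, a list of rows, each an object with "translation": the shift along the tool's x, y, z in units of 40 mm (1.0 is 40 mm), a list of three; "twist": the turn about the tool's z in units of 6 degrees (1.0 is 6 degrees); "claw": the opening in per cent of the stroke, from 0 (shut) to 100 (fully open). A call has 1 to 20 rows; each row shifts and turns the commanded pose from where the row before left it, along the tool's axes as they then stand; what a row does not reach is not made up. A row lasts 1/12 s, in which the tool goes at most 41.7 mm and 7.16 degrees, less where a joint would pass 70% of its speed; a pose out of reach is approached as far as the arm can. A call is refused whole if a number of a shift passes 1 or a number of a turn 1, either way. A call with a gripper value outside its range is refused whole. The fingers move at their own pace and stop on an object; FORCE is the grip in N (left out, the last holds). Time passes only in rows, so rows that do not move let the fingers close. It gives the time, the measured TCP pose, the force and the opening at its end, in the units of the state.
- r.get_state(): the state, without advancing time (a new reading comes with each control period).
- r.snapshot(name): name is "side" or "top"; returns a dict with "img" (400x640x3 uint8, red, green, blue), "fx", "fy", "cx", "cy" (pixels), "origin" and "rotation" of the camera in the world. Camera axes: x right, y up, looking along -z (the intrinsics and any distortion apply to the point x, -y, -z); pixel columns grow to the right and rows downward; lengths in m; the calibration is good to about 2 mm. A picture is of the moment at which its call begins. There is no depth.
- r.finish_job(): hands the job in, once; it reports no verdict.
Trained networks look in the newest picture that a camera, given by its name, has taken for a name from the list of things; names that differ only in an ending like _2 or _b are one class to them, and where a whole thing is asked for, a point or a joint stands for the part that bears it (a point fixed in the world has none). Each returns a list of dicts, best first, with "confidence" (0 to 1); they miss things now and then, are a little off and sometimes report something else, mostly with a low value. They report only what shows in the picture. A call takes as long as a camera call.
- r.spot_in(label, camera): "rect" ([left, top, right, bottom] in pixels, round what is visible of it).
- r.spot_point(label, camera): "location" ([row, column] in pixels: a listed point, or the origin of a listed thing).
The state is a dict: "clock": time; "q": joint angles; "qd": joint speeds; "joint_torque": joint torques, N m; "tool_pos": TCP position; "eef_rot": TCP orientation; "contact_force": force on the tool from outside, world axes, zero at the start; "moment": the same for the moment, N m; "opening": opening from 0.0 (shut) to 1.0 (fully open).
Only numpy, scipy, OpenCV 4.12 (cv2) and the standard library are available. Lean on these libraries where they do the work, as an engineer would, in place of code of your own. Each camera call takes 0.05 s, during which the arm holds its last target. There are 200 camera calls.

## Working session

There is one attempt and no reset: what is moved stays moved. The work goes in short steps, Python scripts to look and compute and a shell command to move; the robot and the scene stay as the last step left them, time stands still between calls to the robot, and variables do not carry over. Pictures are saved under pics/ and viewed, about 8 in all and at most 12, crops included, and the job is handed in when it is done.

```bash
mkdir -p pics
cat > h.py <<'E'
import numpy as np, cv2
from plant import r
def snap(cam,name=None):
    s=r.snapshot(cam)
    if name: cv2.imwrite(f'pics/{name}.png',s['img'][:,:,::-1])
    return s
def ray(s,row,col):
    d=np.array([(col-s['cx'])/s['fx'],-(row-s['cy'])/s['fy'],-1.0])
    return np.array(s['origin']),np.array(s['rotation'])@d
def at(s,row,col,z):
    o,d=ray(s,row,col); return o+d*(z-o[2])/d[2]
def proj(s,p):
    c=np.array(s['rotation']).T@(np.array(p)-np.array(s['origin']))
    return s['cy']-s['fy']*c[1]/-c[2], s['cx']+s['fx']*c[0]/-c[2]
def tri(s1,p1,s2,p2):
    A=[];b=[]
    for s,p in((s1,p1),(s2,p2)):
        o,d=ray(s,*p); d=d/np.linalg.norm(d); P=np.eye(3)-np.outer(d,d); A.append(P); b.append(P@o)
    return np.linalg.solve(sum(A),sum(b))
E
python3 - <<'E'
from h import *
S={c:snap(c,c+'1') for c in('side','top')}
for c,s in S.items(): print(c,{k:np.round(v,3).tolist() for k,v in s.items() if k!='img'})
Z=dict(capsule_mid=.0275,hub=.044,cup=.044,pin0=.089,pin1=.089,pin2=.089,pin3=.089,weight=0,jar=0,driver=0,collar=0,magnet=0,dish=0)
for n,z in Z.items():
    for c in S:
        for d in r.spot_point(n,c)[:2]:
            print(n,c,round(d['confidence'],2),np.round(d['location'],1),np.round(at(S[c],*d['location'],z),3))
print(r.get_state())
E
```

```text
side {'fx': 507.141, 'fy': 507.141, 'cx': 316.655, 'cy': 206.993, 'origin': [-0.037, 0.707, 1.119], 'rotation': [-0.114, 0.337, 0.883, -0.305]}
top {'fx': 391.779, 'fy': 391.779, 'cx': 319.684, 'cy': 195.436, 'origin': [0.39, 0.004, 1.096], 'rotation': [0.046, -0.046, -0.696, 0.715]}Traceback (most recent call last):
  File "<stdin>", line 8, in <module>
  File "h.py", line 11, in at
    o,d=ray(s,row,col); return o+d*(z-o[2])/d[2]
        ~~~^^^^^^^^^^^
  File "h.py", line 9, in ray
    return np.array(s['origin']),np.array(s['rotation'])@d
                                 ~~~~~~~~~~~~~~~~~~~~~~~^~
ValueError: matmul: Input operand 1 has a mismatch in its core dimension 0, with gufunc signature (n?,k),(k,m?)->(n?,m?) (size 3 is different from 4)
```

```bash
sed -i "s/import numpy as np, cv2/import numpy as np, cv2\nfrom scipy.spatial.transform import Rotation as Rot/; s/np.array(s\['rotation'\])/Rot.from_quat(s['rotation']).as_matrix()/" h.py
python3 - <<'E'
from h import *
S={c:snap(c,c+'1') for c in('side','top')}
Z=dict(capsule_mid=.0275,hub=.044,cup=.044,pin0=.089,pin1=.089,pin2=.089,pin3=.089,weight=0,jar=0,driver=0,collar=0,magnet=0,dish=0)
for n,z in Z.items():
    for c in S:
        for d in r.spot_point(n,c)[:2]:
            print(n,c,round(d['confidence'],2),np.round(d['location'],1),np.round(at(S[c],*d['location'],z),3))
print(r.get_state())
E
```

```text
capsule_mid side 0.74 [158.5 369.6] [ 0.553 -0.324  0.028]
capsule_mid top 0.66 [189.4 444. ] [ 0.556 -0.336  0.028]
hub side 0.65 [219.7 297. ] [0.562 0.022 0.044]
hub top 0.85 [186.3 311.4] [0.552 0.029 0.044]
cup side 0.84 [225.3 312.9] [0.515 0.011 0.044]
cup side 0.72 [220.9 267.6] [0.623 0.076 0.044]
cup top 0.77 [204.  319.7] [0.504 0.005 0.044]
pin0 side 0.95 [188.  281.4] [ 0.646 -0.012  0.089]
pin0 side 0.95 [232.2 311.9] [0.48  0.06  0.089]
pin0 top 0.96 [211.9 297.5] [0.477 0.062 0.089]
pin0 top 0.9 [149.1 330.3] [ 0.645 -0.019  0.089]
pin1 side 0.95 [188.  281.4] [ 0.646 -0.012  0.089]
pin1 side 0.95 [232.2 311.9] [0.48  0.06  0.089]
pin1 top 0.96 [211.9 297.5] [0.477 0.062 0.089]
pin1 top 0.9 [149.1 330.3] [ 0.645 -0.019  0.089]
pin2 side 0.95 [188.  281.4] [ 0.646 -0.012  0.089]
pin2 side 0.95 [232.2 311.9] [0.48  0.06  0.089]
pin2 top 0.96 [211.9 297.5] [0.477 0.062 0.089]
pin2 top 0.9 [149.1 330.3] [ 0.645 -0.019  0.089]
pin3 side 0.95 [188.  281.4] [ 0.646 -0.012  0.089]
pin3 side 0.95 [232.2 311.9] [0.48  0.06  0.089]
pin3 top 0.96 [211.9 297.5] [0.477 0.062 0.089]
[... 750 characters left out ...]
5 0.267 0.   ]
{'clock': 1.55, 'q': array([ 1.22082556,  0.68911509, -0.19457176,  1.56528866,  0.15733895,
        0.90244813, -0.21511031]), 'qd': array([ 0.00049901, -0.00079846, -0.00015576, -0.00040971, -0.00034612,
       -0.00064684,  0.00281845]), 'joint_torque': array([ 1.08562366e-03, -5.27490628e+01, -1.26656648e+00, -1.53744632e+01,
       -5.18593902e-02, -7.72286130e-04,  6.89142917e-05]), 'tool_pos': array([ 0.23403351, -0.57957844,  0.23873561]), 'eef_rot': array([9.81645176e-01, 1.90716398e-01, 7.89911783e-07, 6.52098508e-05]), 'contact_force': array([-0.02090988,  0.49480326,  0.27132456]), 'moment': array([0.03928665, 0.03689155, 0.04244606]), 'opening': 1.005222005738733}
```

View pics/top1.png

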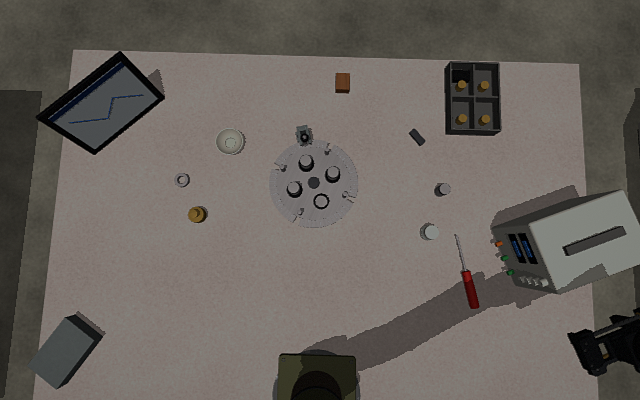

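View pics/side1.png

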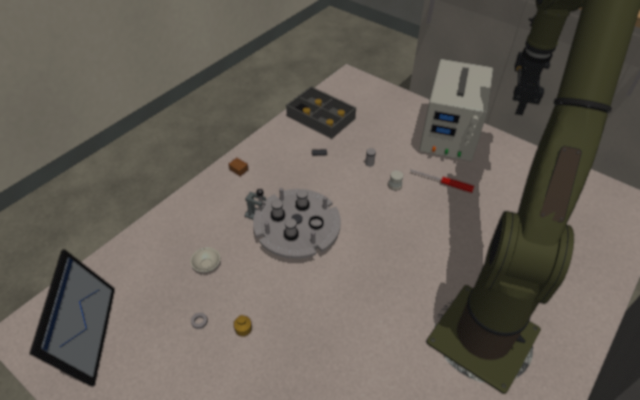

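Run:
```python
from h import *
from scipy.optimize import least_squares
S={c:snap(c) for c in('side','top')}
D={c:[(np.array(d['location']),at(S[c],*d['location'],.089)[:2],d['confidence']) for d in r.spot_point('pin0',c)] for c in S}
for c in D:
    for l,p,f in D[c]: print(c,np.round(l,1),np.round(p,3),round(f,2))
def model(x,k): a=x[2]+k*np.pi/2; return [x[0]+.09*np.cos(a),x[1]+.09*np.sin(a),.089]
for cams in(['top'],['side'],['top','side']):
    L=[(c,p[0]) for c in cams for p in D[c] if p[2]>.5]
    def f(x):
        out=[]
        for c,l in L:
            e=[np.array(proj(S[c],model(x,k)))-l for k in range(4)]
            out+=list(min(e,key=np.linalg.norm))
        return out
    s=least_squares(f,[.555,.025,1.15-np.pi/2+.0],loss='soft_l1'); print(cams,np.round(s.x,4),len(L),np.round(s.fun,1))
    x=s.x
    print([np.round(model(x,k),3).tolist() for k in range(4)])
# capsule triangulate
pc={c:r.spot_point('capsule_mid',c)[0]['location'] for c in S}; print('cap',tri(S['side'],pc['side'],S['top'],pc['top']),[np.round(at(S[c],*pc[c],.0275),4) for c in S])
pc={c:r.spot_point('cup',c)[0]['location'] for c in S}; print('cup',tri(S['side'],pc['side'],S['top'],pc['top']))
for c in S: print([ (np.round(d['rect']),round(d['confidence'],2)) for d in r.spot_in('plunger',c)[:2]], [(np.round(d['rect']),round(d['confidence'],2)) for d in r.spot_in('capsule_mid',c)[:2]])
a=cv2.resize(S['top']['img'][120:240,260:380],None,fx=5,fy=5,interpolation=cv2.INTER_CUBIC)
cv2.imwrite('pics/c2.png',a[:,:,::-1])
```

```text
side [197.1 327.1] [ 0.524 -0.064] 0.82
side [222.7 267.8] [0.591 0.107] 0.8
side [233.5 312.1] [0.477 0.063] 0.57
side [187.1 279. ] [ 0.653 -0.01 ] 0.55
side [188.1 394.8] [ 0.395 -0.209] 0.53
side [263.2 205. ] [0.626 0.3  ] 0.36
top [149.9 327.4] [ 0.643 -0.011] 0.71
top [196.2 344.7] [ 0.521 -0.059] 0.71
top [168.2 280.2] [0.59  0.111] 0.66
top [212.1 295.8] [0.476 0.066] 0.6
['top'] [ 0.5579  0.0269 -0.4132] 4 [ 0.9 -0.7 -0.2 -1.3 -1.4  0.7  0.4  1.2]
[[0.64, -0.009, 0.089], [0.594, 0.109, 0.089], [0.475, 0.063, 0.089], [0.522, -0.056, 0.089]]
['side'] [ 0.5597  0.0212 -0.3935] 5 [  0.1  -0.8  -1.1  -0.3  -1.7   1.7   1.1   3.5   9.1 -68.5]
[[0.643, -0.013, 0.089], [0.594, 0.104, 0.089], [0.477, 0.056, 0.089], [0.525, -0.062, 0.089]]
['top', 'side'] [ 0.5581  0.0246 -0.4013] 9 [  0.7  -0.2  -0.7  -0.2  -1.1   1.5   0.5   2.5   1.3  -0.9  -0.2  -0.8
  -0.5   1.1   1.9   3.4  10.3 -68.6]
[[0.641, -0.011, 0.089], [0.593, 0.107, 0.089], [0.475, 0.06, 0.089], [0.523, -0.058, 0.089]]
cap [ 0.54754051 -0.32965674  0.02119081] [array([ 0.5452, -0.323 ,  0.0275]), array([ 0.5456, -0.3284,  0.0275])]
cup [0.50624254 0.00713174 0.05670366]
[(array([257., 190., 261., 204.]), 0.46)] [(array([365., 145., 378., 168.]), 0.45), (array([252., 188., 342., 255.]), 0.44)]
[(array([268., 142., 360., 226.]), 0.55)] [(array([298., 133., 307., 147.]), 0.71), (array([433., 186., 451., 198.]), 0.67)]
```

View pics/c2.png

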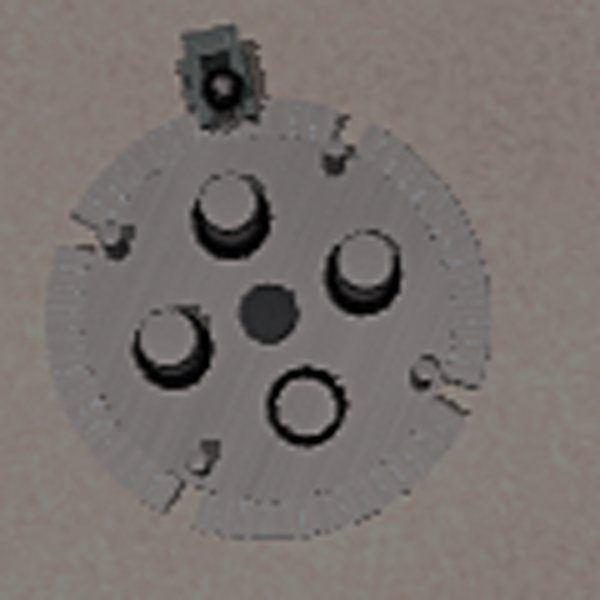

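```bash
python3 - <<'E'
from h import *
import pickle
s=snap('top'); h=at(s,182.8,313.8,.044); c=at(s,201.2,321.4,.059); print(h,c,np.linalg.norm((h-c)[:2]))
k=at(s,120+90/5,260+222/5,.115); print('knob',k,'bearing',np.arctan2(*(k-h)[1::-1]))
E
python3 -m jog '[{"translation":[0,-0.6,-0.4],"twist":0,"claw":100},{"translation":[0,-0.6,-0.4],"twist":0,"claw":100},{"translation":[0,-0.6,-0.4],"twist":0,"claw":100},{"translation":[0,-0.6,-0.4],"twist":0,"claw":100},{"translation":[0,-0.6,-0.4],"twist":0,"claw":100},{"translation":[0.7,0,0],"twist":0,"claw":100},{"translation":[0.7,0,0],"twist":0,"claw":100},{"translation":[0.7,0,0],"twist":0,"claw":100},{"translation":[0.7,0,0],"twist":0,"claw":100},{"translation":[0.7,0,0],"twist":0,"claw":100},{"translation":[0.7,0,0],"twist":0,"claw":100},{"translation":[0.7,0,0],"twist":0,"claw":100},{"translation":[0.7,0,0],"twist":0,"claw":100},{"translation":[0.7,0,0],"twist":0,"claw":100},{"translation":[0.7,0,0],"twist":0,"claw":100},{"translation":[0.7,0,0],"twist":0,"claw":100},{"translation":[0.7,0,0],"twist":0,"claw":100},{"translation":[0.7,0,0],"twist":0,"claw":100},{"translation":[0,0,0],"twist":0,"claw":100}]' 15
```

```text
[0.56145861 0.02291889 0.044     ] [0.5099734  0.00094666 0.059     ] 0.05597772375718771
knob [0.66594115 0.04932178 0.115     ] bearing 0.2475195685974753
clock: 3.78
tool_pos: [0.5325, -0.3269, 0.3184]
eef_rot: [0.981, 0.195, 0.003, -0.001]
contact_force: [1.6, 1.1, -1.3]
opening: 0.999
```

Run:
```python
from h import *
old=cv2.imread('pics/top1.png'); o2=cv2.imread('pics/side1.png')
S=snap('side'); n=S['img'][:,:,::-1]
z=lambda im,r,c:cv2.resize(im[r-20:r+20,c-20:c+20],(400,400),interpolation=cv2.INTER_CUBIC)
cv2.imwrite('pics/c3.png',np.hstack([z(old,190,443),z(o2,158,370)]))
```

```text
(no output)
```

View pics/c3.png

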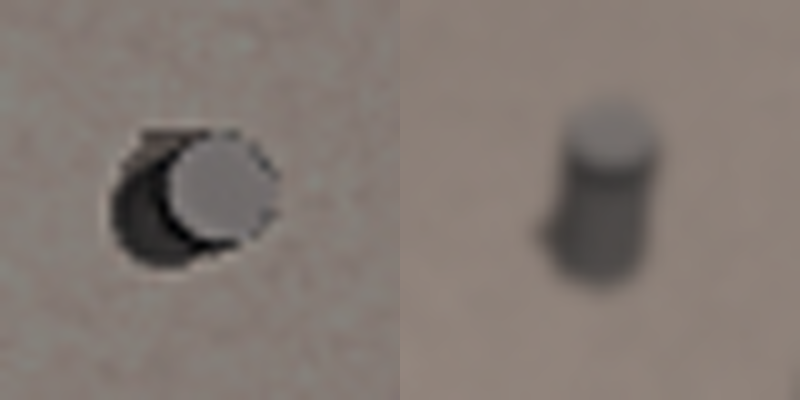

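Run:
```python
from h import *
a=snap('top');b=snap('side')
print(at(a,188.2,444.8,.055),at(b,151.5,370.7,.055),tri(a,(188.2,444.8),b,(151.5,370.7)))
T=r.get_state(); R=Rot.from_quat(T['eef_rot']).as_matrix(); p=.5*(at(a,188.2,444.8,.055)+at(b,151.5,370.7,.055))
print('units',R.T@(np.r_[p[:2],.026]-T['tool_pos'])/.04, T['q'],T['tool_pos'])
```

```text
[ 0.55487093 -0.32963202  0.055     ] [ 0.55285849 -0.32685755  0.055     ] [ 0.55546419 -0.33114709  0.05050741]
units [0.68915116 0.16818159 7.31130476] [ 0.61093283  0.60757679 -0.22160322  1.46664368  0.14339794  1.08402695
 -0.82644634] [ 0.52610471 -0.33220697  0.31848438]
```

```bash
python3 -m jog '[{"translation":[0.086,0.02,0.68],"twist":0,"claw":100},{"translation":[0.086,0.02,0.68],"twist":0,"claw":100},{"translation":[0.086,0.02,0.68],"twist":0,"claw":100},{"translation":[0.086,0.02,0.68],"twist":0,"claw":100},{"translation":[0.086,0.02,0.68],"twist":0,"claw":100},{"translation":[0.086,0.02,0.68],"twist":0,"claw":100},{"translation":[0.086,0.02,0.68],"twist":0,"claw":100},{"translation":[0.086,0.02,0.68],"twist":0,"claw":100},{"translation":[0,0,0],"twist":0,"claw":100},{"translation":[0,0,0],"twist":0,"claw":100}]'
python3 - <<'E'
from h import *
T=r.get_state(); R=Rot.from_quat(T['eef_rot']).as_matrix()
print('units',R.T@(np.array([.554,-.328,.026])-T['tool_pos'])/.04, T['tool_pos'])
b=snap('side','s4'); cv2.imwrite('pics/c4.png',cv2.resize(b['img'][100:200,310:430,::-1],None,fx=5,fy=5,interpolation=cv2.INTER_CUBIC))
E
```

```text
clock: 4.77
tool_pos: [0.5526, -0.3284, 0.1005]
eef_rot: [0.982, 0.19, -0.002, -0.001]
contact_force: [0.5, -0.6, 0.9]
opening: 0.998
units [0.04105538 0.00755275 1.86148707] [ 0.55260538 -0.32837014  0.10046422]
```

View pics/c4.png

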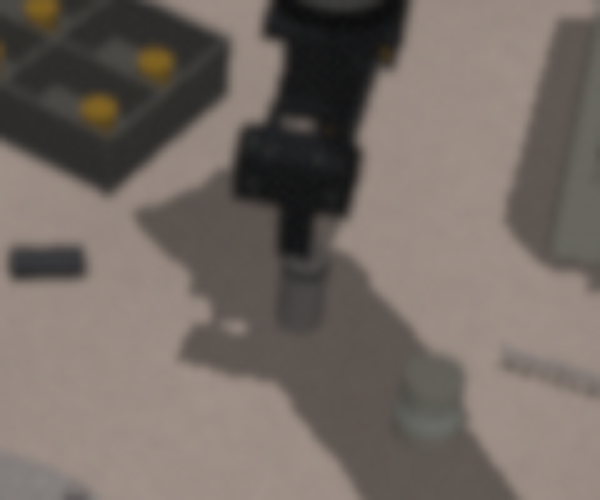

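The near finger hangs just ahead of the capsule (crop ~(300,290)), so it's aligned. I'll descend and grip.

```bash
python3 -m jog '[{"translation":[0.01,0,0.45],"twist":0,"claw":100},{"translation":[0.01,0,0.45],"twist":0,"claw":100},{"translation":[0.01,0,0.45],"twist":0,"claw":100},{"translation":[0.01,0,0.45],"twist":0,"claw":100},{"translation":[0,0,0.06],"twist":0,"claw":100},{"translation":[0,0,0],"twist":0,"claw":20},{"translation":[0,0,0],"twist":0,"claw":20},{"translation":[0,0,0],"twist":0,"claw":20},{"translation":[0,0,0],"twist":0,"claw":20},{"translation":[0,0,0],"twist":0,"claw":20},{"translation":[0,0,0],"twist":0,"claw":20},{"translation":[0,0,0],"twist":0,"claw":20},{"translation":[0,0,0],"twist":0,"claw":20},{"translation":[0,0,0],"twist":0,"claw":20},{"translation":[0,0,0],"twist":0,"claw":20}]' 15
```

```text
clock: 6.07
tool_pos: [0.5562, -0.3272, 0.0268]
eef_rot: [0.982, 0.191, 0.0, 0.0]
contact_force: [0.6, -1.2, 0.7]
opening: 0.338
```

```bash
python3 -m jog '[{"translation":[0,0,-0.5],"twist":0,"claw":20},{"translation":[0,0,-0.5],"twist":0,"claw":20},{"translation":[0,0,-0.5],"twist":0,"claw":20},{"translation":[0,0,-0.5],"twist":0,"claw":20},{"translation":[0,0,-0.5],"twist":0,"claw":20},{"translation":[0,0,-0.5],"twist":0,"claw":20},{"translation":[0.167,-0.669,0],"twist":0,"claw":20},{"translation":[0.167,-0.669,0],"twist":0,"claw":20},{"translation":[0.167,-0.669,0],"twist":0,"claw":20},{"translation":[0.167,-0.669,0],"twist":0,"claw":20},{"translation":[0.167,-0.669,0],"twist":0,"claw":20},{"translation":[0.167,-0.669,0],"twist":0,"claw":20},{"translation":[0.167,-0.669,0],"twist":0,"claw":20},{"translation":[0.167,-0.669,0],"twist":0,"claw":20},{"translation":[0.167,-0.669,0],"twist":0,"claw":20},{"translation":[0.167,-0.669,0],"twist":0,"claw":20},{"translation":[0.167,-0.669,0],"twist":0,"claw":20},{"translation":[0.167,-0.669,0],"twist":0,"claw":20},{"translation":[0,0,0],"twist":0,"claw":20},{"translation":[0,0,0],"twist":0,"claw":20}]'
python3 - <<'E'
from h import *
S={c:snap(c,c+'5') for c in('top','side')}
T=r.get_state(); print(T['tool_pos'],T['eef_rot'],T['contact_force'],T['opening'],T['q'])
for c in S:
    print(c,[(np.round(proj(S[c],T['tool_pos']+np.array([0,0,dz])),1)) for dz in(-.0268,.0007,.0282)],np.round(proj(S[c],[.51,.001,.044]),1))
b=S['side']['img'][150:270,240:360,::-1]; cv2.imwrite('pics/c5.png',cv2.resize(b,None,fx=5,fy=5,interpolation=cv2.INTER_CUBIC))
E
```

```text
clock: 7.73
tool_pos: [0.5098, 0.0029, 0.1467]
eef_rot: [0.981, 0.193, -0.0, -0.0]
contact_force: [0.1, -0.4, -2.1]
opening: 0.335
[ 5.10105498e-01 -2.62398801e-04  1.46662599e-01] [ 9.81729205e-01  1.90282683e-01 -1.87412567e-04  4.82641796e-04] [-0.22854822 -0.18702088 -1.63963695] 0.3314996706170509 [-0.03147022  0.68593468 -0.09558051  1.99878137  0.13794112  0.46321325
 -1.41699839]
top [array([198.4, 322. ]), array([197. , 322.1]), array([195.6, 322.2])] [201.8 321.3]
side [array([205.4, 317. ]), array([198.3, 317. ]), array([191. , 317.1])] [224.  316.6]
```

View pics/c5.png

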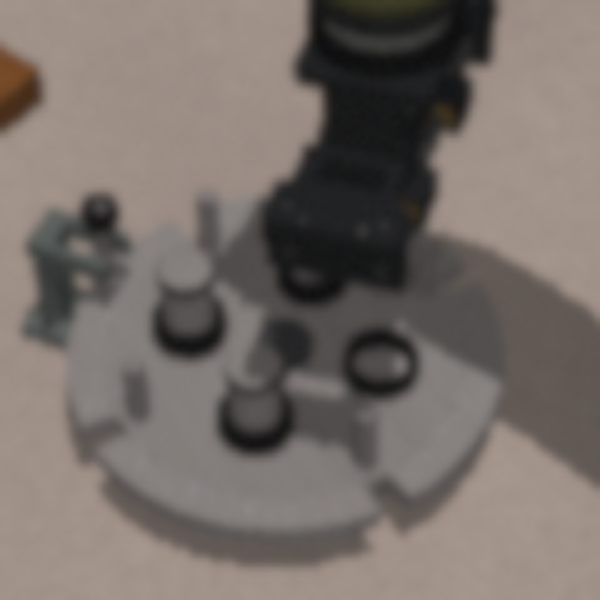

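The gripper body hides the capsule from the side camera (dark block at crop (340,240), cup at (380,362)). I'll turn the tool 90° so the capsule can be seen between the fingers and the jaws open radially.

```bash
python3 -m jog '[{"translation":[0,0,0],"twist":-1,"claw":20},{"translation":[0,0,0],"twist":-1,"claw":20},{"translation":[0,0,0],"twist":-1,"claw":20},{"translation":[0,0,0],"twist":-1,"claw":20},{"translation":[0,0,0],"twist":-1,"claw":20},{"translation":[0,0,0],"twist":-1,"claw":20},{"translation":[0,0,0],"twist":-1,"claw":20},{"translation":[0,0,0],"twist":-1,"claw":20},{"translation":[0,0,0],"twist":-1,"claw":20},{"translation":[0,0,0],"twist":-1,"claw":20},{"translation":[0,0,0],"twist":-1,"claw":20},{"translation":[0,0,0],"twist":-1,"claw":20},{"translation":[0,0,0],"twist":-1,"claw":20},{"translation":[0,0,0],"twist":-1,"claw":20},{"translation":[0,0,0],"twist":-1,"claw":20},{"translation":[0,0,0.4],"twist":0,"claw":20},{"translation":[0,0,0.4],"twist":0,"claw":20},{"translation":[0,0,0.4],"twist":0,"claw":20},{"translation":[0,0,0],"twist":0,"claw":20},{"translation":[0,0,0],"twist":0,"claw":20}]'
python3 - <<'E'
from h import *
S={c:snap(c,c+'6') for c in('top','side')}
T=r.get_state(); print(T['tool_pos'],T['eef_rot'],T['contact_force'],T['opening'],T['q'])
for c in S:
    print(c,[(np.round(proj(S[c],T['tool_pos']+np.array([0,0,dz])),1)) for dz in(-.0268,.0007,.0282)],np.round(proj(S[c],[.51,.001,.044]),1))
b=S['side']['img'][170:250,260:360,::-1]; b=cv2.resize(b,None,fx=8,fy=7.5,interpolation=cv2.INTER_CUBIC)
cv2.imwrite('pics/c6.png',b)
E
```

```text
clock: 9.5
tool_pos: [0.5097, -0.0009, 0.0982]
eef_rot: [0.56, 0.828, -0.001, -0.0]
contact_force: [0.3, 0.3, -0.4]
opening: 0.335
[ 5.10599585e-01 -1.12163966e-05  9.93041527e-02] [5.59844273e-01 8.28597696e-01 1.05083788e-04 4.87168527e-04] [ 0.63690023  0.56275839 -0.18511502] 0.3363498746683951 [ 0.17994233  0.80224812 -0.44734918  2.01492293  0.729625    0.48617424
 -0.42827099]
top [array([200.4, 321.8]), array([199.1, 321.9]), array([197.8, 322. ])] [201.8 321.3]
side [array([217. , 316.7]), array([210.3, 316.7]), array([203.4, 316.8])] [224.  316.6]
```

View pics/c6.png

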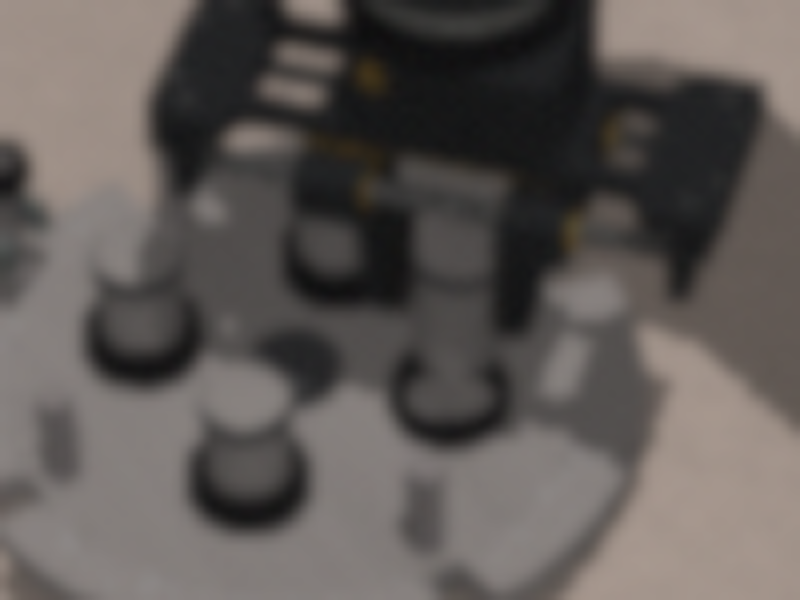

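Run:
```python
from h import *
s=snap('side'); T=r.get_state()['tool_pos']; t=np.linspace(0,6.28,100)
def ext(c,rad,z):
    p=np.array([proj(s,[c[0]+rad*np.cos(a),c[1]+rad*np.sin(a),z]) for a in t]); p=(p-[170,260]+.5)*[7.5,8]
    return 'rows %.0f-%.0f cols %.0f-%.0f'%(*np.c_[p.min(0),p.max(0)].ravel(),)
c=(.51,.001)
print('cup base out',ext(c,.021,.044),'top out',ext(c,.021,.059),'top in',ext(c,.017,.059))
print('cap bottom',ext(T,.015,T[2]-.0268),'top',ext(T,.015,T[2]+.0282),'mid',ext(T,.015,T[2]))
h=np.array([.5615,.0229]); o=2*h-np.array(c)
for k,n in((1,'cupL near(112deg)'),(2,'far'),(3,'right')):
    d=np.array(c)-h; R=Rot.from_euler('z',90*k,degrees=True).as_matrix()[:2,:2]; q=h+R@d
    print(90*k,ext(q,.021,.044),'cap top',ext(q,.015,.099))
g=s['img'].mean(2)
for rr in(200,206,210,214): print(rr,g[rr,308:326].astype(int))
for cc in(316,317): print(cc,g[212:234,cc].astype(int))
```

```text
cup base out rows 365-453 cols 396-518 top out rows 339-427 cols 395-518 top in rows 347-419 cols 407-507
cap bottom rows 325-388 cols 412-501 top rows 223-286 cols 412-503 mid rows 276-339 cols 412-502
90 rows 229-311 cols 286-404 cap top rows 140-200 cols 299-386
180 rows 306-391 cols 86-207 cap top rows 218-280 cols 94-182
270 rows 448-539 cols 191-316 cap top rows 362-428 cols 202-294
200 [21 21 28 48 68 77 77 76 75 74 73 71 65 53 38 30 28 29]
206 [20 20 27 38 49 59 65 70 70 70 68 65 59 46 31 22 21 22]
210 [36 36 43 54 64 69 72 73 72 71 71 70 63 46 30 20 20 25]
214 [80 80 76 71 69 71 74 75 74 74 73 71 65 57 49 47 48 56]
316 [ 74  75  74  76  77  79  81  80  80  80  79  78  74  62  41  26  33  64
  96 116 120 120]
317 [ 74  74  74  75  74  76  76  77  78  80  80  78  73  60  41  27  37  68
  99 117 123 124]
```

Run:
```python
from h import *
ims=[snap('side')['img'].mean(2) for _ in range(12)]
g=np.mean(ims,0)[196:232,306:328]
b=np.clip((g-20)/(95-20),0,1)*255
b=cv2.resize(b.astype(np.uint8),None,fx=16,fy=16,interpolation=cv2.INTER_CUBIC)
b=cv2.cvtColor(b,cv2.COLOR_GRAY2BGR)
for i in range(0,36,4): cv2.putText(b,str(196+i),(0,i*16+12),0,.4,(0,0,255),1); cv2.line(b,(0,i*16+8),(14,i*16+8),(0,0,255),1)
cv2.imwrite('pics/c7.png',b)
np.set_printoptions(linewidth=200)
print(g[14:30,7:13].round(0).astype(int).tolist())
```

```text
[[70, 72, 72, 72, 71, 71], [71, 73, 74, 74, 74, 73], [71, 74, 75, 75, 74, 73], [71, 73, 75, 75, 74, 73], [72, 74, 75, 75, 74, 73], [72, 76, 76, 76, 75, 73], [73, 77, 78, 78, 75, 73], [72, 79, 81, 80, 77, 73], [69, 78, 82, 82, 78, 72], [66, 76, 82, 83, 79, 72], [69, 76, 81, 82, 80, 75], [75, 78, 80, 81, 81, 79], [78, 79, 79, 80, 80, 80], [77, 78, 78, 79, 79, 79], [71, 73, 74, 74, 74, 72], [56, 60, 61, 61, 61, 58]]
```

View pics/c7.png

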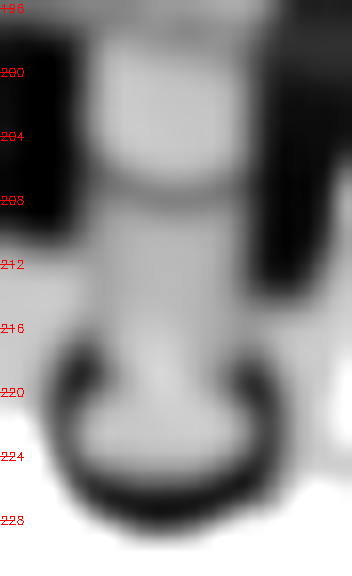

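Capsule and cup show the same offset from prediction (about 0.65 px left, 1 px up), so they line up to within 1–2 mm. I'll lower slowly and watch the force.

```bash
python3 -m jog '[{"translation":[0.03,0,0.15],"twist":0,"claw":20},{"translation":[0,0,0.15],"twist":0,"claw":20},{"translation":[0,0,0.05],"twist":0,"claw":20},{"translation":[0,0,0.05],"twist":0,"claw":20},{"translation":[0,0,0.05],"twist":0,"claw":20},{"translation":[0,0,0],"twist":0,"claw":20},{"translation":[0,0,0],"twist":0,"claw":20}]' ; python3 -c "
from h import *
T=r.get_state();print(T['tool_pos'],T['contact_force'],T['moment'])"
```

```text
clock: 10.83
tool_pos: [0.5095, 0.005, 0.0814]
eef_rot: [0.558, 0.83, 0.002, -0.001]
contact_force: [-3.4, 4.1, 11.1]
opening: 0.335
[0.50947312 0.0050433  0.08144264] [-3.42428121  4.13319635 11.14578609] [0.85827707 0.66517078 0.06066778]
```

```bash
python3 -m jog '[{"translation":[0,0,-0.12],"twist":0,"claw":20},{"translation":[0,0,-0.12],"twist":0,"claw":20},{"translation":[0,0,0],"twist":0,"claw":20},{"translation":[0,0,0],"twist":0,"claw":20},{"translation":[0,0,0],"twist":0,"claw":20}]'
python3 - <<'E'
from h import *
P=[];im=[]
for _ in range(10): im.append(snap('side')['img'].astype(float)); T=r.get_state(); P.append(np.r_[T['tool_pos'],T['contact_force']])
print(np.mean(P,0).round(4),np.std(P,0).round(4))
g=np.mean(im,0)[186:234,292:340,::-1]
b=np.clip((g-15)/(110-15),0,1)*255
b=cv2.resize(b.astype(np.uint8),None,fx=12,fy=12,interpolation=cv2.INTER_CUBIC)
for i in range(0,48,4): cv2.putText(b,str(186+i),(0,i*12+10),0,.35,(0,0,255),1);cv2.putText(b,str(292+i),(i*12,570),0,.3,(0,0,255),1)
cv2.imwrite('pics/c8.png',b)
E
```

```text
clock: 11.25
tool_pos: [0.5096, 0.0014, 0.0901]
eef_rot: [0.56, 0.829, -0.0, 0.0]
contact_force: [-0.6, -0.9, -0.7]
opening: 0.334
[ 0.5096  0.0018  0.0902 -0.0041 -0.1145 -0.7804] [0.000e+00 1.000e-04 1.000e-04 4.751e-01 3.633e-01 3.848e-01]
```

View pics/c8.png

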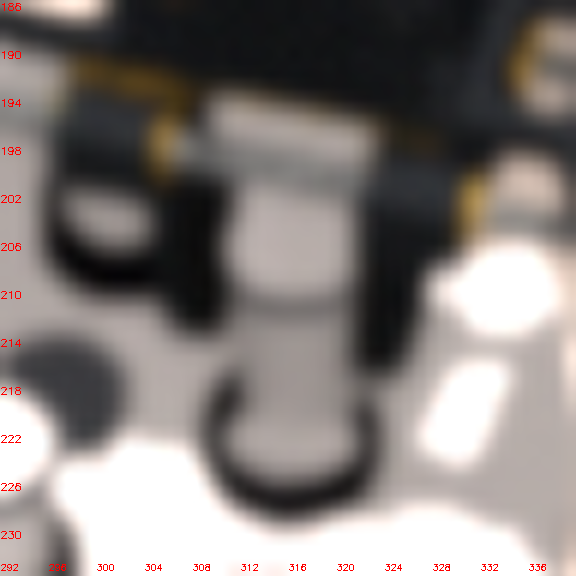

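Run:
```python
from h import *
s=snap('side'); T=r.get_state()['tool_pos']; t=np.linspace(0,6.28,200)
def ext(s,c,rad,z):
    p=np.array([proj(s,[c[0]+rad*np.cos(a),c[1]+rad*np.sin(a),z]) for a in t])
    return 'rows %.1f-%.1f cols %.1f-%.1f'%(*np.c_[p.min(0),p.max(0)].ravel(),)
print('pose',T,Rot.from_matrix(Rot.from_quat(r.get_state()['eef_rot']).as_matrix()).as_matrix()[:,2])
print('cap top',ext(s,T,.015,T[2]+.0282),'bottom',ext(s,T,.015,T[2]-.0268))
for c in((.51,.001),(.508,.006),(.511,.003)): print(c,'base',ext(s,c,.021,.044),'top',ext(s,c,.021,.059))
h=np.array([.5615,.0229]); print('rim',ext(s,h,.1215,.044),'hub disc')
g=s['img'].mean(2); np.set_printoptions(linewidth=200)
print('col316',list(zip(range(200,232),g[200:232,315:318].mean(1).round().astype(int))))
for rr in (206,208,221,222,223): print(rr,list(zip(range(306,327),g[rr,306:327].round().astype(int))))
t_=snap('top','top9')
for n in('cup','hub','pin0'): print(n,[(np.round(d['location'],1).tolist(),round(d['confidence'],2)) for d in r.spot_point(n,'top')[:5]],[(np.round(d['location'],1).tolist(),round(d['confidence'],2)) for d in r.spot_point(n,'side')[:6]])
```

```text
pose [0.50964366 0.00191714 0.09029296] [-2.54339925e-05 -5.99417452e-05 -9.99999998e-01]
cap top rows 202.1-210.5 cols 310.9-322.3 bottom rows 215.5-224.0 cols 311.0-322.0
(0.51, 0.001) base rows 218.2-230.0 cols 308.9-324.2 top rows 214.7-226.5 cols 308.9-324.3
(0.508, 0.006) base rows 219.6-231.4 cols 308.4-323.7 top rows 216.1-227.9 cols 308.3-323.8
(0.511, 0.003) base rows 218.5-230.2 cols 308.2-323.5 top rows 215.0-226.7 cols 308.2-323.5
rim rows 188.3-255.5 cols 253.1-340.9 hub disc
col316 [(200, np.int64(65)), (201, np.int64(67)), (202, np.int64(72)), (203, np.int64(77)), (204, np.int64(79)), (205, np.int64(80)), (206, np.int64(80)), (207, np.int64(81)), (208, np.int64(81)), (209, np.int64(78)), (210, np.int64(69)), (211, np.int64(59)), (212, np.int64(61)), (213, np.int64(68)), (214, np.int64(71)), (215, np.int64(71)), (216, np.int64(72)), (217, np.int64(71)), (218, np.int64(72)), (219, np.int64(72)), (220, np.int64(73)), (221, np.int64(75)), (222, np.int64(77)), (223, np.int64(78)), (224, np.int64(74)), (225, np.int64(62)), (226, np.int64(43)), (227, np.int64(27)), (228, np.
[... 1868 characters left out ...]
6, np.int64(108)), (307, np.int64(100)), (308, np.int64(76)), (309, np.int64(51)), (310, np.int64(46)), (311, np.int64(60)), (312, np.int64(71)), (313, np.int64(76)), (314, np.int64(77)), (315, np.int64(78)), (316, np.int64(78)), (317, np.int64(78)), (318, np.int64(78)), (319, np.int64(76)), (320, np.int64(70)), (321, np.int64(55)), (322, np.int64(42)), (323, np.int64(50)), (324, np.int64(68)), (325, np.int64(78)), (326, np.int64(87))]
cup [([201.7, 318.4], 0.94)] [([226.5, 316.4], 0.94)]
hub [([149.6, 324.8], 0.51)] []
pin0 [([150.8, 324.5], 0.86), ([167.8, 279.5], 0.76), ([212.2, 296.7], 0.61)] [([187.6, 281.1], 0.97), ([235.0, 312.9], 0.86), ([198.7, 324.9], 0.81), ([223.7, 266.1], 0.67)]
```

Run:
```python
from h import *
np.set_printoptions(linewidth=220)
s=np.mean([snap('side')['img'].mean(2) for _ in range(8)],0)
o=cv2.imread('pics/side6.png').astype(float).mean(2); o1=cv2.imread('pics/side1.png').astype(float).mean(2)
print('rows 198..232'); 
for n,g in(('start',o1),('before',o),('now',s)): print(n,g[198:233,315:318].mean(1).round().astype(int))
# sub-pixel shifts of carousel patches vs start image
for nm,(r0,r1,c0,c1) in dict(cupL=(206,225,268,286),cupN=(216,244,282,300),rimN=(238,262,270,330),pin2=(226,246,306,322),cup=(222,232,306,326)).items():
    print(nm,[np.round(cv2.phaseCorrelate(o1[r0:r1,c0:c1],g[r0:r1,c0:c1],cv2.createHanningWindow((c1-c0,r1-r0),cv2.CV_64F)),2).tolist() for g in(o,s)])
print('before->now cap top patch',cv2.phaseCorrelate(o[200:213,310:323],s[203:216,310:323],cv2.createHanningWindow((13,13),cv2.CV_64F)))
a=snap('side');print([np.round(proj(a,[.5101,.0,z+.0282]),2) for z in(.0993,.0902)],np.round(proj(a,[.5096,.0018,.0902+.0282]),2))
```

```text
rows 198..232
start [115 115 115 116 117 117 117 117 117 117 117 117 117 116 116 114 106  84  53  28  43  72  98 110 114 113 106  86  56  30  32  58  86 103 107]
before [ 65  70  75  78  79  79  79  77  71  61  59  66  72  74  75  75  75  75  77  80  81  80  80  80  79  79  74  62  42  27  35  66  98 116 121]
now [ 70  66  66  67  72  78  80  80  81  81  81  78  69  59  61  68  71  71  71  72  72  72  73  75  78  78  74  62  42  27  36  66  97 115 118]Traceback (most recent call last):
  File "<stdin>", line 9, in <module>
    return _wrapfunc(a, 'round', decimals=decimals, out=out)
    return _wrapit(obj, method, *args, **kwds)
    conv = _array_converter(obj)
ValueError: setting an array element with a sequence. The requested array has an inhomogeneous shape after 1 dimensions. The detected shape was (2,) + inhomogeneous part.
```

```bash
python3 -m jog '[{"translation":[0,0,0.05],"twist":0,"claw":20},{"translation":[0,0,0.05],"twist":0,"claw":20},{"translation":[0,0,0.05],"twist":0,"claw":20},{"translation":[0,0,0],"twist":0,"claw":20}]' ; python3 -m jog '[{"translation":[0,0,0.05],"twist":0,"claw":20},{"translation":[0,0,0],"twist":0,"claw":20},{"translation":[0,0,0],"twist":0,"claw":20}]'
```

```text
clock: 12.88
tool_pos: [0.5094, 0.0018, 0.0839]
eef_rot: [0.559, 0.829, -0.0, -0.0]
contact_force: [-0.6, -0.5, -0.6]
opening: 0.329
clock: 13.13
tool_pos: [0.5097, 0.0021, 0.0827]
eef_rot: [0.559, 0.829, 0.0, 0.0]
contact_force: [-0.8, 0.2, 4.2]
opening: 0.337
```

```bash
python3 -m jog '[{"translation":[0,0,0.04],"twist":0,"claw":20},{"translation":[0,0,0],"twist":0,"claw":20},{"translation":[0,0,0],"twist":0,"claw":20}]'
python3 - <<'E'
from h import *
s=np.mean([snap('side')['img'].astype(float) for _ in range(6)],0)
np.set_printoptions(linewidth=220); print(s.mean(2)[198:233,315:318].mean(1).round().astype(int)); T=r.get_state(); print(T['tool_pos'],T['contact_force'],T['moment'])
g=s[186:234,292:340,::-1]
b=np.clip((g-40)/(90-40),0,1)*255
cv2.imwrite('pics/c9.png',cv2.resize(b.astype(np.uint8),None,fx=12,fy=12,interpolation=cv2.INTER_CUBIC))
E
```

```text
clock: 13.38
tool_pos: [0.5097, 0.0028, 0.0817]
eef_rot: [0.559, 0.829, 0.001, 0.0]
contact_force: [-2.5, 1.3, 11.2]
opening: 0.333
[ 66  75  74  68  62  62  68  76  80  81  81  81  81  81  77  67  60  63  69  70  71  70  71  71  71  73  70  59  40  26  35  65  97 114 118]
[0.50973252 0.0027929  0.08172998] [-1.72741945  1.06605549 10.70046371] [0.13390982 0.45348877 0.06437242]
```

View pics/c9.png

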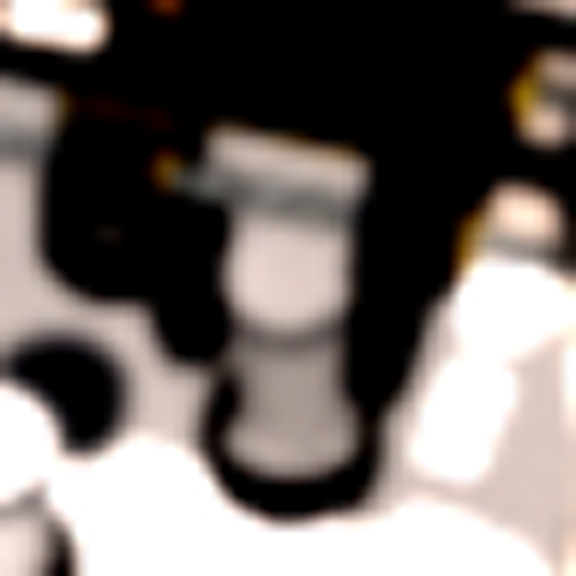

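Run:
```python
from h import *
s=snap('side'); now=np.mean([snap('side')['img'].mean(2) for _ in range(6)],0)
o=cv2.imread('pics/side1.png').astype(float).mean(2)
h=np.array([.5615,.0229]); d=np.array([.51,.001])-h
np.set_printoptions(linewidth=220)
for k in range(4):
    q=h+Rot.from_euler('z',90*k,degrees=True).as_matrix()[:2,:2]@d
    base=proj(s,[*q,.044]); top=proj(s,[*q,.099])
    print(k*90,q.round(3),'base',np.round(base,1),'top',np.round(top,1))
    c=int(round(base[1]-.7)); g=now if k==0 else o
    r0=int(top[0])-2; print('  rows from',r0,g[r0:int(base[0])+10,c-1:c+2].mean(1).round().astype(int))
```

```text
0 [0.51  0.001] base [224.  316.6] top [210.9 316.7]
  rows from 208 [ 81  81  81  81  77  67  60  63  69  70  71  70  71  71  71  73  70  60  41  26  35  65  97 115 118 116]
90 [ 0.583 -0.029] base [205.4 302.7] top [192.2 302.3]
  rows from 190 [116 115 115 115 116 114 105  86  66  66  74  76  77  76  73  64  49  31  20  26  54  86 107 113 111]
180 [0.613 0.045] base [215.9 277.8] top [202.7 276.8]
  rows from 200 [112 114 115 115 115 115 109  92  69  60  67  73  76  76  76  71  58  39  24  19  33  62  90 107 113]
270 [0.54  0.074] base [235.2 291.2] top [222.2 290.5]
  rows from 220 [113 115 115 115 115 113 104  85  66  66  73  76  77  75  72  61  45  27  18  26  54  85 105 112 112]
```

Measured against the fixed capsules, this one sits about 13 mm above seated: it is off-centre in the grip and landing on the rim. I'll set it down on clear table and re-grip it at two yaws 90° apart, so that it is truly centred.

```bash
python3 -m jog '[{"translation":[0,0,-0.5],"twist":0,"claw":20},{"translation":[0,0,-0.5],"twist":0,"claw":20},{"translation":[0,0,-0.5],"twist":0,"claw":20},{"translation":[-0.345,-0.3,0],"twist":0,"claw":20},{"translation":[-0.345,-0.3,0],"twist":0,"claw":20},{"translation":[-0.345,-0.3,0],"twist":0,"claw":20},{"translation":[-0.345,-0.3,0],"twist":0,"claw":20},{"translation":[-0.345,-0.3,0],"twist":0,"claw":20},{"translation":[-0.345,-0.3,0],"twist":0,"claw":20},{"translation":[-0.345,-0.3,0],"twist":0,"claw":20},{"translation":[-0.345,-0.3,0],"twist":0,"claw":20},{"translation":[-0.345,-0.3,0],"twist":0,"claw":20},{"translation":[-0.345,-0.3,0],"twist":0,"claw":20},{"translation":[0,0,0.6],"twist":0,"claw":20},{"translation":[0,0,0.6],"twist":0,"claw":20},{"translation":[0,0,0.6],"twist":0,"claw":20},{"translation":[0,0,0.6],"twist":0,"claw":20},{"translation":[0,0,0],"twist":0,"claw":20},{"translation":[0,0,0],"twist":0,"claw":20}]'
python3 - <<'E'
from h import *
s=snap('side','s10'); snap('top','t10')
T=r.get_state(); print(T['tool_pos'],T['contact_force'],proj(s,T['tool_pos']-np.array([0,0,.0268])))
b=s['img'][150:225,330:405,::-1]
cv2.imwrite('pics/c10.png',cv2.resize(np.clip(b*1.5,0,255).astype(np.uint8),None,fx=8,fy=8,interpolation=cv2.INTER_CUBIC))
E
```

```text
clock: 15.62
tool_pos: [0.4495, -0.1706, 0.0442]
eef_rot: [0.559, 0.829, -0.001, -0.001]
contact_force: [0.2, -0.6, -0.4]
opening: 0.337
[ 0.45066155 -0.17097227  0.04563305] [ 0.35916353  0.22459818 -1.10688116] (np.float64(203.62603324218455), np.float64(368.8282181324654))
```

View pics/c10.png

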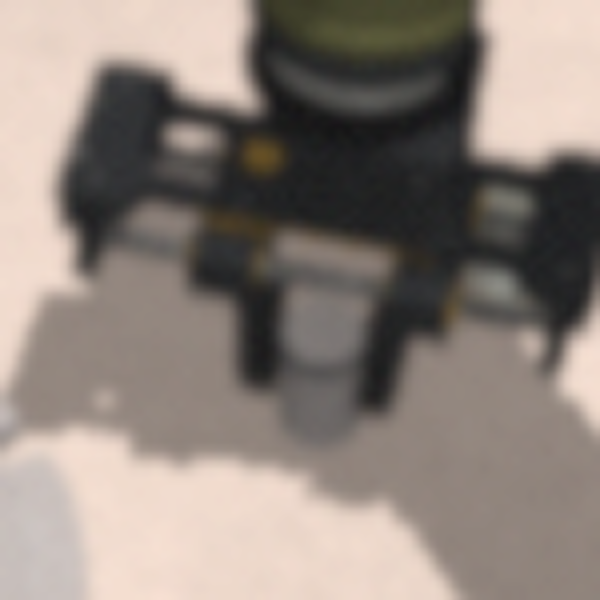

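The capsule hangs upright in the grip, bottom near crop (318,447), about 4 mm slipped up. I'll set it down and release it.

```bash
python3 -m jog '[{"translation":[0,0,0.15],"twist":0,"claw":20},{"translation":[0,0,0.15],"twist":0,"claw":20},{"translation":[0,0,0.15],"twist":0,"claw":20},{"translation":[0,0,0],"twist":0,"claw":20},{"translation":[0,0,0],"twist":0,"claw":20}]'; python3 -m jog '[{"translation":[0,0,0],"twist":0,"claw":45},{"translation":[0,0,0],"twist":0,"claw":60},{"translation":[0,0,0],"twist":0,"claw":80},{"translation":[0,0,0],"twist":0,"claw":100},{"translation":[0,0,0],"twist":0,"claw":100},{"translation":[0,0,0],"twist":1,"claw":100},{"translation":[0,0,0],"twist":1,"claw":100},{"translation":[0,0,0],"twist":1,"claw":100},{"translation":[0,0,0],"twist":1,"claw":100},{"translation":[0,0,0],"twist":1,"claw":100},{"translation":[0,0,0],"twist":1,"claw":100},{"translation":[0,0,0],"twist":1,"claw":100},{"translation":[0,0,0],"twist":1,"claw":100},{"translation":[0,0,0],"twist":1,"claw":100},{"translation":[0,0,0],"twist":1,"claw":100},{"translation":[0,0,0],"twist":1,"claw":100},{"translation":[0,0,0],"twist":1,"claw":100},{"translation":[0,0,0],"twist":1,"claw":100},{"translation":[0,0,0],"twist":1,"claw":100},{"translation":[0,0,0],"twist":1,"claw":100}]'; python3 -m jog '[{"translation":[0,0,0],"twist":0,"claw":20},{"translation":[0,0,0],"twist":0,"claw":20},{"translation":[0,0,0],"twist":0,"claw":20},{"translation":[0,0,0],"twist":0,"claw":20},{"translation":[0,0,0],"twist":0,"claw":20},{"translation":[0,0,0],"twist":0,"claw":20},{"translation":[0,0,0],"twist":0,"claw":20},{"translation":[0,0,0],"twist":0,"claw":20},{"translation":[0,0,0],"twist":0,"claw":20}]' 10
```

```text
clock: 16.13
tool_pos: [0.4501, -0.171, 0.0266]
eef_rot: [0.559, 0.829, -0.0, 0.0]
contact_force: [-0.6, 0.3, -1.6]
opening: 0.337
clock: 17.8
tool_pos: [0.4501, -0.1709, 0.0268]
eef_rot: [0.982, 0.188, 0.0, -0.0]
contact_force: [0.4, -0.0, 0.3]
opening: 0.997
clock: 18.55
tool_pos: [0.4503, -0.1713, 0.0268]
eef_rot: [0.982, 0.191, 0.0, 0.0]
contact_force: [-0.1, -0.9, 0.2]
opening: 0.344
```

```bash
python3 -m jog '[{"translation":[0,0,0],"twist":0,"claw":50},{"translation":[0,0,0],"twist":0,"claw":60},{"translation":[0,0,0],"twist":0,"claw":60},{"translation":[0,0,0],"twist":0,"claw":60},{"translation":[0,0,0],"twist":-1,"claw":60},{"translation":[0,0,0],"twist":-1,"claw":60},{"translation":[0,0,0],"twist":-1,"claw":60},{"translation":[0,0,0],"twist":-1,"claw":60},{"translation":[0,0,0],"twist":-1,"claw":60},{"translation":[0,0,0],"twist":-1,"claw":60},{"translation":[0,0,0],"twist":-1,"claw":60},{"translation":[0,0,0],"twist":-1,"claw":60},{"translation":[0,0,0],"twist":-1,"claw":60},{"translation":[0,0,0],"twist":-1,"claw":60},{"translation":[0,0,0],"twist":-1,"claw":60},{"translation":[0,0,0],"twist":-1,"claw":60},{"translation":[0,0,0],"twist":-1,"claw":60},{"translation":[0,0,0],"twist":-1,"claw":60},{"translation":[0,0,0],"twist":-1,"claw":60}]'; python3 -m jog '[{"translation":[0,0,0],"twist":0,"claw":20},{"translation":[0,0,0],"twist":0,"claw":20},{"translation":[0,0,0],"twist":0,"claw":20},{"translation":[0,0,0],"twist":0,"claw":20},{"translation":[0,0,0],"twist":0,"claw":20},{"translation":[0,0,0],"twist":0,"claw":20},{"translation":[0,0,0],"twist":0,"claw":20}]' 30
python3 - <<'E'
from h import *
snap('side','s11'); 
s=snap('side'); T=r.get_state()['tool_pos']; print(T,proj(s,[T[0],T[1],0]),proj(s,[T[0],T[1],.055]))
g=np.mean([snap('side')['img'].mean(2) for _ in range(5)],0); np.set_printoptions(linewidth=220)
print(g[190:222,367:370].mean(1).round().astype(int)); print(g[206,355:382].round().astype(int),g[202,355:382].round().astype(int))
E
```

```text
clock: 20.13
tool_pos: [0.4501, -0.171, 0.0267]
eef_rot: [0.557, 0.83, -0.0, 0.0]
contact_force: [-0.3, -0.8, 0.5]
opening: 0.596
clock: 20.72
tool_pos: [0.45, -0.171, 0.0267]
eef_rot: [0.559, 0.829, -0.0, 0.0]
contact_force: [-0.5, -0.2, -0.5]
opening: 0.334
[ 0.45003416 -0.17100729  0.02671206] (np.float64(207.99342188636638), np.float64(368.49350009056025)) (np.float64(195.27502962599942), np.float64(370.03926522228994))
[ 74  80  80  79  78  79  79  77  71  61  58  65  72  75  77  80  82  82  82  84  90 106 126 141 146 147 146 146 146 146 147 147]
[98 99 95 92 91 91 91 87 79 72 72 77 80 82 82 79 74 70 70 72 74 73 76 83 88 90 91] [91 91 90 86 77 65 55 49 49 56 64 69 72 72 72 72 71 67 57 40 26 22 29 50 73 85 89]
```

Run:
```python
from h import *
s=snap('side'); cam=np.array(s['origin'])[:2]
def band(c,z0,hb):
    u=cam-c; u/=np.linalg.norm(u); return proj(s,[*(c+.015*u),z0+hb])[0]
h=np.array([.5615,.0229]); d=np.array([.51,.001])-h
for hb in(.044,.048):
    b=199.75-band(np.array([.4503,-.1711]),0,hb); print('hb',hb,'bias',round(b,2))
    for k,o in((1,198.5),(2,209.0),(3,228.5)):
        q=h+Rot.from_euler('z',90*k,degrees=True).as_matrix()[:2,:2]@d
        e=o-b-band(q,.044,hb); u=(cam-q)/np.linalg.norm(cam-q); g=(band(q+.001*u,.044,hb)-band(q,.044,hb))
        print(90*k,'toward camera mm',round(e/g,1),u.round(2))
t=snap('top'); print(proj(t,[.45,-.171,.055]))
```

```text
hb 0.044 bias -1.87
90 toward camera mm 5.7 [-0.64  0.76]
180 toward camera mm 4.9 [-0.7   0.71]
270 toward camera mm 3.8 [-0.67  0.74]
hb 0.048 bias -0.93
90 toward camera mm 5.8 [-0.64  0.76]
180 toward camera mm 5.0 [-0.7   0.71]
270 toward camera mm 3.9 [-0.67  0.74]
(np.float64(225.62059387297333), np.float64(385.54909915676996))
```

```bash
python3 -m jog '[{"translation":[0,0,-0.5],"twist":0,"claw":20},{"translation":[0,0,-0.5],"twist":0,"claw":20},{"translation":[0,0,-0.5],"twist":0,"claw":20},{"translation":[0,0,-0.5],"twist":0,"claw":20},{"translation":[0,0,-0.5],"twist":0,"claw":20},{"translation":[0.355,0.299,0],"twist":0,"claw":20},{"translation":[0.355,0.299,0],"twist":0,"claw":20},{"translation":[0.355,0.299,0],"twist":0,"claw":20},{"translation":[0.355,0.299,0],"twist":0,"claw":20},{"translation":[0.355,0.299,0],"twist":0,"claw":20},{"translation":[0.355,0.299,0],"twist":0,"claw":20},{"translation":[0.355,0.299,0],"twist":0,"claw":20},{"translation":[0.355,0.299,0],"twist":0,"claw":20},{"translation":[0.355,0.299,0],"twist":0,"claw":20},{"translation":[0.355,0.299,0],"twist":0,"claw":20},{"translation":[0,0,0.33],"twist":0,"claw":20},{"translation":[0,0,0.33],"twist":0,"claw":20},{"translation":[0,0,0.15],"twist":0,"claw":20},{"translation":[0,0,0],"twist":0,"claw":20},{"translation":[0,0,0],"twist":0,"claw":20}]'
cat > chk.py <<'E'
from h import *
s=snap('side'); g=np.mean([snap('side')['img'].mean(2) for _ in range(5)],0); T=r.get_state(); p=T['tool_pos']; print(p.round(4),T['contact_force'].round(1),T['moment'].round(2))
np.set_printoptions(linewidth=220)
cam=np.array(s['origin'])[:2]
def band(c,z0,hb=.046):
    c=np.array(c[:2]);u=cam-c; u/=np.linalg.norm(u); return proj(s,[*(c+.015*u),z0+hb])[0]
print('198..',g[198:233,315:318].mean(1).round().astype(int)); print('306..',g[207:210,306:327].mean(0).round().astype(int)); print('cup',g[221:224,306:327].mean(0).round().astype(int))
print('rows above seated predicted',band(p,.044)-band(p,p[2]-.0267),'seated band 217.3')
E
python3 chk.py
```

```text
clock: 22.83
tool_pos: [0.5075, 0.0052, 0.0942]
eef_rot: [0.559, 0.829, -0.0, -0.0]
contact_force: [0.8, -0.0, -0.6]
opening: 0.335
[0.5081 0.0053 0.0948] [-0.4 -0.1 -0.4] [-0.05 -0.04  0.  ]
198.. [ 68  63  62  64  70  75  77  78  78  79  79  76  66  58  62  71  75  77  78  79  80  80  80  79  79  78  73  60  40  26  35  65  97 115 118]
306.. [21 20 20 25 41 59 70 76 78 78 78 77 76 71 59 42 27 23 23 24 33]
cup [84 78 63 45 47 63 74 79 82 82 79 76 74 72 67 54 41 49 69 82 95]
rows above seated predicted 5.935144574748421 seated band 217.3
```

```bash
python3 -m jog '[{"translation":[0.01,-0.015,0.1],"twist":0,"claw":20},{"translation":[0,0,0.1],"twist":0,"claw":20},{"translation":[0,0,0.05],"twist":0,"claw":20},{"translation":[0,0,0],"twist":0,"claw":20},{"translation":[0,0,0],"twist":0,"claw":20}]'; python3 -m jog '[{"translation":[0,0,0.05],"twist":0,"claw":20},{"translation":[0,0,0],"twist":0,"claw":20},{"translation":[0,0,0],"twist":0,"claw":20}]'
```

```text
clock: 23.55
tool_pos: [0.5075, 0.0051, 0.085]
eef_rot: [0.559, 0.829, -0.0, 0.001]
contact_force: [-1.2, -1.5, 10.2]
opening: 0.332
clock: 23.8
tool_pos: [0.5084, 0.0042, 0.0839]
eef_rot: [0.56, 0.829, -0.0, 0.002]
contact_force: [-1.0, -3.2, 17.3]
opening: 0.331
```

```bash
python3 -m jog '[{"translation":[0,0,-0.025],"twist":0,"claw":20},{"translation":[0,0,0],"twist":0,"claw":20},{"translation":[0,0,0],"twist":0,"claw":20}]'; python3 chk.py
python3 - <<'E'
from h import *
A=[]
for _ in range(6): snap('side'); T=r.get_state(); A.append(np.r_[T['contact_force'],T['moment']])
a=np.mean(A,0); F,M=a[:3],a[3:]; print(a.round(3))
for rz in(-.03,-.15,-.2,-.25,-.3): print(rz,'ry',(M[0]+rz*F[1])/F[2],'rx',(rz*F[0]-M[1])/F[2])
E
```

```text
clock: 24.05
tool_pos: [0.5081, 0.0046, 0.0842]
eef_rot: [0.56, 0.829, -0.0, 0.001]
contact_force: [0.1, -2.8, 11.2]
opening: 0.327
[0.5081 0.0046 0.0842] [ 0.5 -2.7 11.1] [-0.62  0.03 -0.02]
198.. [ 64  74  74  67  61  60  64  71  75  77  77  78  78  75  66  58  63  72  75  76  78  80  83  83  83  83  79  67  46  29  35  64  97 116 122]
306.. [22 21 20 25 43 64 75 78 78 78 77 77 76 74 64 47 30 25 24 24 25]
cup [83 76 61 43 44 60 72 80 84 86 85 79 74 70 63 51 39 48 67 78 88]
rows above seated predicted 3.3159916499354267 seated band 217.3
[-2.2400e-01 -2.6670e+00  1.0772e+01 -5.3300e-01  5.0000e-03  1.0000e-03]
-0.03 ry -0.04207998544995485 rx 0.00018704963706565994
-0.15 ry -0.012371941696659686 rx 0.002687356266029992
-0.2 ry 6.409867213311721e-06 rx 0.0037291506947651305
-0.25 ry 0.012384761431086293 rx 0.0047709451235002686
-0.3 ry 0.024763112994959275 rx 0.0058127395522354075
```

```bash
python3 -m jog '[{"translation":[0,0,-0.012],"twist":0,"claw":20},{"translation":[0.015,-0.004,0],"twist":0,"claw":20},{"translation":[0.015,-0.004,0],"twist":0,"claw":20},{"translation":[0,0,0],"twist":0,"claw":20},{"translation":[0,0,0],"twist":0,"claw":20}]';python3 -m jog '[{"translation":[0.015,0,0],"twist":0,"claw":20},{"translation":[0.015,0,0],"twist":0,"claw":20},{"translation":[0,0,0],"twist":0,"claw":20},{"translation":[0,0,0],"twist":0,"claw":20}]'; python3 chk.py
```

```text
clock: 25.07
tool_pos: [0.5078, 0.0051, 0.0845]
eef_rot: [0.56, 0.829, -0.0, 0.002]
contact_force: [1.9, -3.1, 7.8]
opening: 0.33
clock: 25.4
tool_pos: [0.5076, 0.0055, 0.0846]
eef_rot: [0.56, 0.828, -0.001, 0.002]
contact_force: [1.4, -4.6, 8.6]
opening: 0.329
[0.5076 0.0054 0.0846] [ 1.5 -3.8  9.1] [-1.08 -0.48  0.02]
198.. [ 61  73  75  69  62  61  64  70  75  77  77  78  78  75  68  59  60  68  74  75  77  78  80  82  82  82  79  68  49  31  33  63  96 116 122]
306.. [21 20 21 26 45 65 76 79 78 78 77 77 77 73 63 45 30 25 24 25 25]
cup [81 75 60 43 43 59 71 79 83 85 83 78 73 69 62 49 38 48 67 78 88]
rows above seated predicted 3.4126741771609943 seated band 217.3
```

```bash
python3 -m jog '[{"translation":[0,0,-0.08],"twist":0,"claw":20},{"translation":[0,0,0],"twist":0,"claw":20},{"translation":[0,0,0],"twist":0,"claw":20}]'; python3 chk.py
```

```text
clock: 25.95
tool_pos: [0.5056, 0.0081, 0.0868]
eef_rot: [0.559, 0.829, 0.0, -0.0]
contact_force: [0.6, -0.5, -1.2]
opening: 0.332
[0.5057 0.0078 0.0868] [-0.3 -0.4 -1.7] [ 0.01 -0.09  0.04]
198.. [ 57  71  75  70  63  61  63  69  74  76  77  78  78  77  73  64  58  65  73  76  78  81  83  84  84  83  82  76  61  40  33  58  90 112 120]
306.. [21 21 20 26 44 65 76 78 78 77 77 77 76 74 66 48 31 25 25 25 25]
cup [80 75 60 42 43 59 72 80 84 86 85 80 75 70 63 52 40 47 64 76 84]
rows above seated predicted 3.948886050593984 seated band 217.3
```

```bash
python3 -m jog '[{"translation":[-0.08,-0.005,0],"twist":0,"claw":20},{"translation":[0,0,0.03],"twist":0,"claw":20},{"translation":[0,0,0.03],"twist":0,"claw":20},{"translation":[0,0,0],"twist":0,"claw":20},{"translation":[0,0,0],"twist":0,"claw":20}]'; python3 chk.py
```

```text
clock: 26.67
tool_pos: [0.507, 0.0044, 0.0847]
eef_rot: [0.559, 0.829, -0.0, 0.0]
contact_force: [0.3, -1.0, 1.6]
opening: 0.331
[0.507  0.0044 0.0847] [-0.5 -0.4  3.1] [-0.43 -0.05 -0.03]
198.. [ 66  74  72  66  61  62  68  74  76  77  78  78  78  75  66  58  62  71  75  77  79  82  84  84  84  83  78  65  46  28  35  65  97 117 122]
306.. [22 21 21 22 37 58 72 78 79 78 78 77 77 76 70 53 35 26 24 24 25]
cup [83 76 61 43 43 57 69 77 82 85 85 81 76 71 66 56 44 49 67 76 81]
rows above seated predicted 3.4363290653042498 seated band 217.3
```

```bash
python3 -m jog '[{"translation":[0,0,-0.03],"twist":0,"claw":20},{"translation":[0.022,0.002,0],"twist":0,"claw":20},{"translation":[0,0,0.03],"twist":0,"claw":20},{"translation":[0,0,0.03],"twist":0,"claw":20},{"translation":[0,0,0],"twist":0,"claw":20},{"translation":[0,0,0],"twist":0,"claw":20}]'; python3 chk.py
```

```text
clock: 27.47
tool_pos: [0.5069, 0.0058, 0.0844]
eef_rot: [0.559, 0.829, 0.0, 0.001]
contact_force: [-1.9, -1.2, 12.7]
opening: 0.331
[0.5069 0.0058 0.0844] [-0.8 -1.2 12.6] [-0.21  0.46  0.04]
198.. [ 58  72  75  69  64  63  64  69  74  76  77  77  77  75  67  58  59  68  74  76  78  81  85  86  85  85  83  77  61  39  35  63  96 116 122]
306.. [22 20 20 24 40 61 73 78 78 77 77 76 76 74 66 48 32 25 25 25 26]
cup [80 75 60 43 43 59 72 80 85 87 87 82 76 70 64 52 40 48 66 76 82]
rows above seated predicted 3.3511909494843053 seated band 217.3
```

```bash
python3 -m jog '[{"translation":[0,0,-0.06],"twist":0,"claw":20},{"translation":[-0.08,0,0],"twist":0,"claw":20},{"translation":[0,0,0],"twist":0,"claw":20},{"translation":[0,0,0.03],"twist":0,"claw":20},{"translation":[0,0,0.03],"twist":0,"claw":20},{"translation":[0,0,0],"twist":0,"claw":20},{"translation":[0,0,0],"twist":0,"claw":20}]'; python3 chk.py
```

```text
clock: 28.35
tool_pos: [0.5086, 0.0024, 0.0833]
eef_rot: [0.559, 0.829, 0.0, 0.0]
contact_force: [2.1, 0.2, -0.0]
opening: 0.333
[0.5085 0.0026 0.0834] [ 2.3 -0.8 -2.1] [-0.24 -0.83  0.03]
198.. [ 70  75  71  64  61  62  68  74  77  77  78  78  78  75  65  58  64  72  76  78  81  83  84  84  83  82  77  63  41  26  35  66  97 117 122]
306.. [22 20 20 22 36 56 71 78 79 78 78 77 77 76 70 53 34 25 24 24 24]
cup [84 78 62 44 44 58 69 77 82 85 84 80 75 70 65 54 42 49 67 77 84]
rows above seated predicted 3.1084466118704768 seated band 217.3
```

No vertical force now: it has found the mouth of the cup. I'll ease toward +x and continue down.

```bash
python3 -m jog '[{"translation":[-0.005,0.012,0.03],"twist":0,"claw":20},{"translation":[0,0,0.03],"twist":0,"claw":20},{"translation":[0,0,0],"twist":0,"claw":20},{"translation":[0,0,0],"twist":0,"claw":20}]'; python3 -c "
from h import *
T=r.get_state();print(T['tool_pos'].round(4),T['contact_force'].round(1),T['moment'].round(2))"
```

```text
clock: 28.98
tool_pos: [0.5086, 0.0027, 0.0809]
eef_rot: [0.559, 0.829, 0.0, 0.0]
contact_force: [2.8, -0.8, -1.5]
opening: 0.332
[0.5086 0.0027 0.0809] [ 2.8 -0.8 -1.5] [-0.09 -0.8  -0.03]
```

```bash
python3 -m jog '[{"translation":[-0.01,0.02,0.03],"twist":0,"claw":20},{"translation":[0,0,0.04],"twist":0,"claw":20},{"translation":[0,0,0.04],"twist":0,"claw":20},{"translation":[0,0,0],"twist":0,"claw":20},{"translation":[0,0,0],"twist":0,"claw":20}]'; python3 -c "
from h import *
T=r.get_state();print(T['tool_pos'].round(4),T['contact_force'].round(1),T['moment'].round(2))"
```

```text
clock: 29.4
tool_pos: [0.5088, 0.0025, 0.0763]
eef_rot: [0.559, 0.829, -0.0, -0.0]
contact_force: [0.4, 0.6, -1.8]
opening: 0.332
[0.5088 0.0025 0.0763] [ 0.4  0.6 -1.8] [-0.05 -0.37  0.06]
```

```bash
python3 -m jog '[{"translation":[0,0,0.04],"twist":0,"claw":20},{"translation":[0,0,0.04],"twist":0,"claw":20},{"translation":[0,0,0.03],"twist":0,"claw":20},{"translation":[0,0,0],"twist":0,"claw":20},{"translation":[0,0,0],"twist":0,"claw":20}]'; python3 -m jog '[{"translation":[0,0,0.03],"twist":0,"claw":20},{"translation":[0,0,0.03],"twist":0,"claw":20},{"translation":[0,0,0],"twist":0,"claw":20},{"translation":[0,0,0],"twist":0,"claw":20}]';python3 chk.py
```

```text
clock: 29.82
tool_pos: [0.5089, 0.0024, 0.072]
eef_rot: [0.559, 0.829, -0.0, -0.0]
contact_force: [0.5, -0.4, -1.6]
opening: 0.331
clock: 30.15
tool_pos: [0.509, 0.0027, 0.0704]
eef_rot: [0.559, 0.829, -0.0, 0.0]
contact_force: [-2.8, -0.0, 6.9]
opening: 0.332
[0.509  0.0027 0.0704] [-1.7  1.4  7.7] [-0.05  0.24 -0.07]
198.. [ 23  31  47  65  75  74  66  60  61  67  73  76  77  78  78  78  75  66  58  63  72  75  78  80  82  82  77  63  42  26  34  65  97 116 121]
306.. [22 21 21 22 33 51 67 73 74 73 72 71 71 68 63 50 36 31 31 31 32]
cup [81 75 60 43 42 56 68 76 81 83 82 80 75 69 59 44 31 33 47 61 74]
rows above seated predicted -0.0631166081527681 seated band 217.3
```

Floor contact at the seated height, so I'll release and lift straight up.

```bash
python3 -m jog '[{"translation":[0,0,-0.01],"twist":0,"claw":36},{"translation":[0,0,0],"twist":0,"claw":40},{"translation":[0,0,0],"twist":0,"claw":45},{"translation":[0,0,0],"twist":0,"claw":50},{"translation":[0,0,0],"twist":0,"claw":50},{"translation":[0,0,0],"twist":0,"claw":50},{"translation":[0,0,-0.3],"twist":0,"claw":50},{"translation":[0,0,-0.4],"twist":0,"claw":50},{"translation":[0,0,-0.5],"twist":0,"claw":50},{"translation":[0,0,-0.6],"twist":0,"claw":50},{"translation":[0,0,0],"twist":0,"claw":0},{"translation":[0,0,0],"twist":0,"claw":0}]' 20
python3 - <<'E'
from h import *
s=snap('side','s12'); np.set_printoptions(linewidth=220)
g=s['img'].mean(2); print(g[205:233,315:318].mean(1).round().astype(int)); print(r.get_state()['tool_pos'])
for n in('capsule_mid','pin0','hub','cup'): print(n,[(np.round(d['location'],1).tolist(),round(d['confidence'],2)) for d in r.spot_point(n,'side')[:6]])
E
```

```text
clock: 31.45
tool_pos: [0.51, 0.0024, 0.143]
eef_rot: [0.559, 0.829, 0.001, 0.001]
contact_force: [-0.1, 0.2, -0.4]
opening: 0.369
[ 81  81  80  79  78  79  83  91  98  99  91  76  67  72  80  83  85  84  84  79  65  43  26  36  66  98 117 122]
[0.50928098 0.00217567 0.14216904]
capsule_mid [([220.0, 317.7], 0.51)]
pin0 [([232.2, 312.4], 0.95), ([198.5, 324.0], 0.91), ([188.3, 283.0], 0.87), ([221.8, 266.2], 0.73)]
hub [([219.7, 298.0], 0.75)]
cup [([180.5, 440.1], 0.24)]
```

```bash
python3 -m jog '[{"translation":[0,0,0],"twist":0.92,"claw":0},{"translation":[0,0,0],"twist":0.92,"claw":0},{"translation":[0,0,0],"twist":0.92,"claw":0},{"translation":[0,0,0],"twist":0.91,"claw":0},{"translation":[0.4,-0.17,0],"twist":0,"claw":0},{"translation":[0.4,-0.17,0],"twist":0,"claw":0},{"translation":[0.4,-0.17,0],"twist":0,"claw":0},{"translation":[0.4,-0.17,0],"twist":0,"claw":0},{"translation":[0.4,-0.17,0],"twist":0,"claw":0},{"translation":[0,0,0],"twist":0,"claw":0},{"translation":[0,0,0],"twist":0,"claw":0}]'
python3 - <<'E'
from h import *
s=snap('top','t13'); T=r.get_state(); print(T['tool_pos'],T['eef_rot'],T['opening'])
S=snap('side'); s=S
b=S['img'][180:260,250:340,::-1].copy(); b=cv2.resize(np.clip(b*1.3,0,255).astype(np.uint8),None,fx=8,fy=7.5,interpolation=cv2.INTER_CUBIC)
def mark(p,c):
    q=proj(S,p); cv2.drawMarker(b,(int((q[1]-.7-250+.5)*8),int((q[0]-.8-180+.5)*7.5)),c,0,20,1)
mark([.4771,.0583,.089],(0,0,255)); mark([.5605,.0245,.044],(0,255,0)); mark([*T['tool_pos'][:2],.064],(255,0,0)); mark(T['tool_pos'],(255,0,255))
cv2.imwrite('pics/c13.png',b)
for n in('pin0','hub'): print(n,[(np.round(d['location'],1).tolist(),round(d['confidence'],2)) for d in r.spot_point(n,'side')[:6]])
E
```

```text
clock: 32.62
tool_pos: [0.4749, 0.0831, 0.1418]
eef_rot: [0.706, 0.708, -0.0, -0.0]
contact_force: [0.3, -0.6, -0.7]
opening: 0.005
[0.47523599 0.08189927 0.14176026] [ 7.07167433e-01  7.07045800e-01 -6.67435287e-04  1.13242414e-04] 0.0044470395541270115
pin0 [([196.5, 325.6], 0.97), ([188.6, 280.3], 0.96), ([232.0, 311.4], 0.79), ([223.8, 266.7], 0.76), ([265.7, 205.2], 0.16)]
hub [([223.6, 296.5], 0.82)]
```

View pics/c13.png

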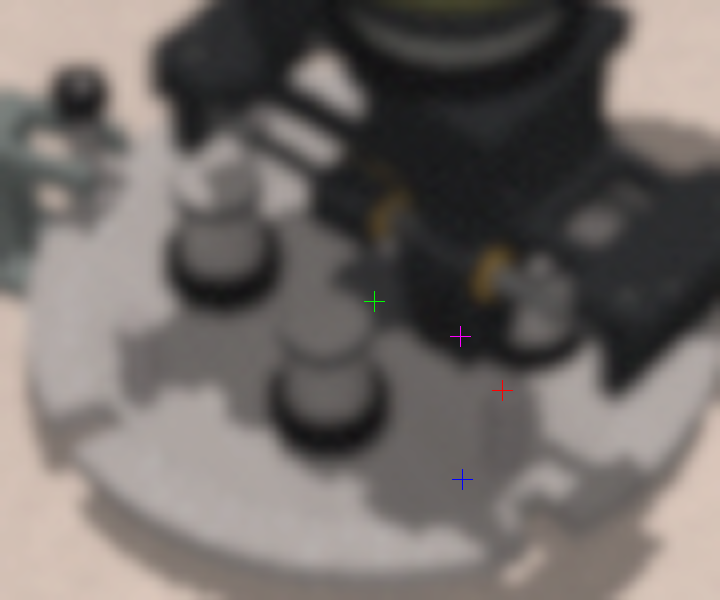

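The capsule stands in its cup (crop (540,320)). Pin 2 is where I predicted (~(505,400)), and the landing point behind it (460,480) is clear. I'll go down and push along −y in small steps.

```bash
python3 -m jog '[{"translation":[0,0,0.4],"twist":0,"claw":0},{"translation":[0,0,0.4],"twist":0,"claw":0},{"translation":[0,0,0.4],"twist":0,"claw":0},{"translation":[0,0,0.4],"twist":0,"claw":0},{"translation":[0,0,0.34],"twist":0,"claw":0},{"translation":[0,0,0],"twist":0,"claw":0},{"translation":[0,0,0],"twist":0,"claw":0}]'; python3 -m jog '[{"translation":[-0.05,0,0],"twist":0,"claw":0},{"translation":[-0.05,0,0],"twist":0,"claw":0},{"translation":[-0.05,0,0],"twist":0,"claw":0},{"translation":[-0.05,0,0],"twist":0,"claw":0},{"translation":[-0.05,0,0],"twist":0,"claw":0},{"translation":[0,0,0],"twist":0,"claw":0}]';  python3 -m jog '[{"translation":[-0.05,0,0],"twist":0,"claw":0},{"translation":[-0.05,0,0],"twist":0,"claw":0},{"translation":[0,0,0],"twist":0,"claw":0}]'
```

```text
clock: 33.4
tool_pos: [0.4752, 0.0817, 0.0642]
eef_rot: [0.708, 0.707, -0.001, -0.0]
contact_force: [-0.6, 0.1, -0.0]
opening: 0.007
clock: 33.9
tool_pos: [0.4755, 0.0723, 0.0649]
eef_rot: [0.707, 0.707, 0.0, 0.0]
contact_force: [0.8, -0.4, -0.1]
opening: 0.006
clock: 34.15
tool_pos: [0.4754, 0.0718, 0.0649]
eef_rot: [0.706, 0.708, 0.002, -0.001]
contact_force: [-2.0, 7.1, 2.5]
opening: -0.001
```

```bash
python3 -m jog '[{"translation":[-0.04,0,0],"twist":0,"claw":0},{"translation":[-0.04,0,0],"twist":0,"claw":0},{"translation":[-0.04,0,0],"twist":0,"claw":0},{"translation":[0,0,0],"twist":0,"claw":0}]';  python3 -m jog '[{"translation":[-0.04,0,0],"twist":0,"claw":0},{"translation":[-0.04,0,0],"twist":0,"claw":0},{"translation":[-0.04,0,0],"twist":0,"claw":0},{"translation":[0,0,0],"twist":0,"claw":0}]'; python3 -m jog '[{"translation":[-0.04,0,0],"twist":0,"claw":0},{"translation":[-0.04,0,0],"twist":0,"claw":0},{"translation":[-0.04,0,0],"twist":0,"claw":0},{"translation":[0,0,0],"twist":0,"claw":0}]'
```

```text
clock: 34.48
tool_pos: [0.474, 0.0685, 0.0648]
eef_rot: [0.705, 0.709, 0.002, -0.003]
contact_force: [-4.9, 9.0, 4.2]
opening: 0.008
clock: 34.82
tool_pos: [0.4726, 0.0633, 0.0646]
eef_rot: [0.705, 0.709, 0.001, -0.003]
contact_force: [-6.8, 9.7, 2.7]
opening: 0.007
clock: 35.15
tool_pos: [0.4722, 0.0581, 0.0644]
eef_rot: [0.705, 0.709, 0.0, -0.003]
contact_force: [-6.5, 7.5, 1.2]
opening: 0.005
```

```bash
python3 -m jog '[{"translation":[-0.04,0,0],"twist":0,"claw":0},{"translation":[-0.04,0,0],"twist":0,"claw":0},{"translation":[-0.04,0,0],"twist":0,"claw":0},{"translation":[-0.04,0,0],"twist":0,"claw":0},{"translation":[-0.04,0,0],"twist":0,"claw":0},{"translation":[0,0,0],"twist":0,"claw":0}]';  python3 -m jog '[{"translation":[-0.04,0,0],"twist":0,"claw":0},{"translation":[-0.04,0,0],"twist":0,"claw":0},{"translation":[-0.04,0,0],"twist":0,"claw":0},{"translation":[-0.04,0,0],"twist":0,"claw":0},{"translation":[-0.04,0,0],"twist":0,"claw":0},{"translation":[0,0,0],"twist":0,"claw":0}]'
python3 - <<'E'
from h import *
s=snap('side','s14')
print([(np.round(d['location'],1).tolist(),np.round(at(s,d['location'][0]+.8,d['location'][1]+.7,.089),3)[:2].tolist(),round(d['confidence'],2)) for d in r.spot_point('pin0','side')[:5]])
E
```

```text
clock: 35.65
tool_pos: [0.4721, 0.0494, 0.0642]
eef_rot: [0.706, 0.709, -0.0, -0.003]
contact_force: [-6.7, 6.7, 0.1]
opening: 0.006
clock: 36.15
tool_pos: [0.4721, 0.041, 0.0642]
eef_rot: [0.706, 0.708, -0.0, -0.003]
contact_force: [-5.2, 6.0, 0.5]
opening: 0.007
[([194.5, 272.0], [0.646, 0.024], 0.96), ([226.5, 277.3], [0.56, 0.102], 0.91), ([228.8, 319.4], [0.468, 0.04], 0.69)]
```

```bash
python3 -m jog '[{"translation":[-0.04,0,0],"twist":0,"claw":0},{"translation":[-0.04,0,0],"twist":0,"claw":0},{"translation":[-0.03,0,0],"twist":0,"claw":0},{"translation":[-0.03,0,0],"twist":0,"claw":0},{"translation":[0,0,0],"twist":0,"claw":0}]';  python3 -m jog '[{"translation":[-0.025,0,0],"twist":0,"claw":0},{"translation":[-0.025,0,0],"twist":0,"claw":0},{"translation":[-0.025,0,0],"twist":0,"claw":0},{"translation":[0,0,0],"twist":0,"claw":0}]'; python3 -m jog '[{"translation":[-0.025,0,0],"twist":0,"claw":0},{"translation":[-0.025,0,0],"twist":0,"claw":0},{"translation":[-0.025,0,0],"twist":0,"claw":0},{"translation":[0,0,0],"twist":0,"claw":0}]'
```

```text
clock: 36.67
tool_pos: [0.4726, 0.0352, 0.0642]
eef_rot: [0.706, 0.708, -0.0, -0.003]
contact_force: [-4.7, 7.0, -0.5]
opening: 0.007
clock: 37.0
tool_pos: [0.4726, 0.0323, 0.0642]
eef_rot: [0.706, 0.708, -0.0, -0.003]
contact_force: [-5.6, 7.2, -0.4]
opening: 0.007
clock: 37.33
tool_pos: [0.4727, 0.0294, 0.0642]
eef_rot: [0.706, 0.708, 0.0, -0.003]
contact_force: [-4.7, 7.1, 0.9]
opening: 0.008
```

```bash
python3 -m jog '[{"translation":[-0.025,0,0],"twist":0,"claw":0},{"translation":[-0.025,0,0],"twist":0,"claw":0},{"translation":[0,0,0],"twist":0,"claw":0}]';  python3 -m jog '[{"translation":[-0.025,0,0],"twist":0,"claw":0},{"translation":[-0.025,0,0],"twist":0,"claw":0},{"translation":[0,0,0],"twist":0,"claw":0}]'
python3 - <<'E'
from h import *
s=snap('side','s15')
print([(np.round(d['location'],1).tolist(),np.round(at(s,d['location'][0]+.8,d['location'][1]+.7,.089),3)[:2].tolist(),round(d['confidence'],2)) for d in r.spot_point('pin0','side')[:5]])
E
```

```text
clock: 37.58
tool_pos: [0.4728, 0.0272, 0.0642]
eef_rot: [0.706, 0.708, -0.0, -0.003]
contact_force: [-4.1, 6.3, -0.1]
opening: 0.001
clock: 37.83
tool_pos: [0.4729, 0.0253, 0.0642]
eef_rot: [0.706, 0.708, 0.0, -0.002]
contact_force: [-4.9, 6.5, -0.3]
opening: 0.003
[([189.1, 313.9], [0.568, -0.064], 0.89), ([224.1, 322.1], [0.472, 0.023], 0.85), ([231.6, 279.6], [0.544, 0.111], 0.75), ([195.9, 267.6], [0.652, 0.036], 0.65)]
```

```bash
for i in 1; do python3 -m jog '[{"translation":[-0.025,0,0],"twist":0,"claw":0},{"translation":[-0.025,0,0],"twist":0,"claw":0},{"translation":[0,0,0],"twist":0,"claw":0}]'; done;  python3 -m jog '[{"translation":[-0.025,0,0],"twist":0,"claw":0},{"translation":[-0.02,0,0],"twist":0,"claw":0},{"translation":[0,0,0],"twist":0,"claw":0}]'
```

```text
clock: 38.18
tool_pos: [0.475, 0.02, 0.0645]
eef_rot: [0.707, 0.707, -0.0, 0.0]
contact_force: [0.7, -1.1, -0.1]
opening: 0.007
clock: 38.43
tool_pos: [0.4756, 0.0183, 0.0647]
eef_rot: [0.707, 0.707, 0.0, 0.0]
contact_force: [0.1, 0.5, -0.4]
opening: 0.004
```

```bash
python3 -m jog '[{"translation":[-0.02,0,0],"twist":0,"claw":0},{"translation":[-0.02,0,0],"twist":0,"claw":0},{"translation":[0,0,0],"twist":0,"claw":0}]'
```

```text
clock: 38.68
tool_pos: [0.4758, 0.0173, 0.0647]
eef_rot: [0.707, 0.707, 0.001, 0.0]
contact_force: [1.1, 1.9, 0.4]
opening: 0.007
```

The force dropped to zero, meaning the plunger snapped in and drew the pin away. I'll back off, lift and check.

```bash
python3 -m jog '[{"translation":[0.2,0,0],"twist":0,"claw":0},{"translation":[0.4,0,0],"twist":0,"claw":0},{"translation":[0,0,-0.5],"twist":0,"claw":0},{"translation":[0,0,-0.5],"twist":0,"claw":0},{"translation":[0,0,-0.5],"twist":0,"claw":0},{"translation":[0.4,-0.3,-0.6],"twist":0,"claw":0},{"translation":[0.6,-0.4,-0.6],"twist":0,"claw":0},{"translation":[0.6,-0.4,-0.6],"twist":0,"claw":0},{"translation":[0.6,0,-0.3],"twist":0,"claw":0},{"translation":[0.6,0,0],"twist":0,"claw":0},{"translation":[0.6,0,0],"twist":0,"claw":0},{"translation":[0.6,0,0],"twist":0,"claw":0},{"translation":[0,0,0],"twist":0,"claw":0},{"translation":[0,0,0],"twist":0,"claw":0}]'
python3 - <<'E'
from h import *
np.set_printoptions(linewidth=200)
S={c:snap(c,c+'16') for c in('side','top')}
for c,s in S.items():
    db=(.8,.7) if c=='side' else (0,0)
    print(c,[(np.round(d['location'],1).tolist(),np.round(at(s,d['location'][0]+db[0],d['location'][1]+db[1],.089),3)[:2].tolist(),round(d['confidence'],2)) for d in r.spot_point('pin0',c)[:5]])
    print(c,'cup',[(np.round(d['location'],1),round(d['confidence'],2)) for d in r.spot_point('cup',c)[:3]],'capsule',[(np.round(d['location'],1),round(d['confidence'],2)) for d in r.spot_point('capsule_mid',c)[:4]])
h=np.array([.5605,.0245]);o=np.array([-.0515,-.0219])
for a in(30,33,36,39):
    q=h+Rot.from_euler('z',a,degrees=True).as_matrix()[:2,:2]@o; print(a,q.round(4),np.round(proj(S['side'],[*q,.044]),1),np.round(proj(S['top'],[*q,.0715]),1))
for k in range(4):
    q=h+Rot.from_euler('z',36+90*k,degrees=True).as_matrix()[:2,:2]@o; b=proj(S['side'],[*q,.044]); c=int(round(b[1]-.7)); r0=int(b[0])-15
    print(k,np.round(b,1),'from',r0,S['side']['img'].mean(2)[r0:r0+26,c-1:c+2].mean(1).round().astype(int))
# knob compare with start
A=cv2.imread('pics/side1.png').astype(float).mean(2);B=S['side']['img'].astype(float).mean(2)
def knob(g): # dark knob blob
    w=np.clip(70-g[184:200,254:268],0,None); y,x=np.mgrid[184:200,254:268]; return (w*y).sum()/w.sum(),(w*x).sum()/w.sum(),w.sum()
print('knob',knob(A),knob(B)); print(A[186:204:1,260].astype(int),B[186:204,260].astype(int))
t=r.get_state(); print(t['tool_pos'],t['contact_force'],t['clock'])
for n in('weight','jar','driver','collar','magnet','dish'): print(n,[np.round(d['location'],0).tolist() for d in r.spot_point(n,'top')[:1]],end=' ')
E
```

```text
clock: 39.85
tool_pos: [0.4307, 0.2023, 0.2085]
eef_rot: [0.706, 0.708, -0.0, -0.0]
contact_force: [0.3, -0.5, 0.2]
opening: 0.006
side [([234.5, 282.7], [0.531, 0.114], 0.88), ([200.1, 267.9], [0.641, 0.047], 0.85), ([220.7, 327.3], [0.469, 0.005], 0.75), ([188.1, 311.7], [0.575, -0.063], 0.67), ([215.1, 314.8], [0.507, 0.01], 0.54)]
side cup [(array([215.3, 314. ]), 0.9)] capsule [(array([263.4, 204.6]), 0.7), (array([209. , 316.3]), 0.57), (array([188.8, 312.9]), 0.42)]
top [([189.2, 278.3], [0.535, 0.114], 0.98), ([174.4, 347.7], [0.579, -0.066], 0.94), ([147.7, 305.4], [0.647, 0.047], 0.67), ([213.3, 317.3], [0.475, 0.011], 0.67)]
top cup [(array([192.2, 329.4]), 0.74), (array([141.3, 231.5]), 0.53), (array([232.4, 428.6]), 0.31)] capsule [(array([192.9, 330.7]), 0.65)]
30 [ 0.5268 -0.0202] [216.5 316.5] [194.5 329.6]
33 [ 0.5292 -0.0219] [215.8 316.2] [193.6 330.3]
36 [ 0.5317 -0.0235] [215.  315.9] [192.7 330.9]
39 [ 0.5343 -0.0249] [214.3 315.5] [191.8 331.5]
0 [215.  315.9] from 200 [131 132 133 133 131 121  97  75  76  82  83  81  79  78  76  69  53  33  22  35  56  71  74 
[... 179 characters left out ...]
 23 23 24 26 30 35 41 45 47 50 52 55 63 72]
3 [235.3 303.9] from 220 [24 24 24 25 27 29 31 32 32 33 38 47 58 64 63 53 41 35 33 33 38 46 48 46 41 39]
knob (np.float64(194.20911270983217), np.float64(259.2779376498802), np.float64(1389.9999999999998)) (np.float64(195.39967786470316), np.float64(261.98343304187756), np.float64(4346.0))
[128 120 100  73  63  62  51  33  20  28  43  54  61  65  70  75  75  68] [151 150 142 119  89  72  61  48  37  31  26  24  23  24  24  24  24  24]
[0.43143756 0.20030808 0.20854817] [ 0.71365839 -0.86733259  0.27719046] 40.25
weight [[192.0, 328.0]] jar [[229.0, 427.0]] driver [[268.0, 461.0]] collar [[180.0, 182.0]] magnet [[215.0, 318.0]] dish [[141.0, 232.0]]
```

```bash
python3 -m jog '[{"translation":[-0.7,0,0],"twist":0,"claw":0},{"translation":[-0.7,0,0],"twist":0,"claw":0},{"translation":[-0.7,0,0],"twist":0,"claw":0},{"translation":[-0.7,0,0],"twist":0,"claw":0},{"translation":[-0.7,0,0],"twist":0,"claw":0},{"translation":[-0.7,0,0],"twist":0,"claw":0},{"translation":[-0.7,0,0],"twist":0,"claw":0},{"translation":[-0.7,0,0],"twist":0,"claw":0},{"translation":[-0.7,0,0],"twist":0,"claw":0},{"translation":[-0.7,0,0],"twist":0,"claw":0},{"translation":[-0.7,0,0],"twist":0,"claw":0},{"translation":[-0.7,0,0],"twist":0,"claw":0},{"translation":[-0.7,0,0],"twist":0,"claw":0},{"translation":[-0.7,0,0],"twist":0,"claw":0},{"translation":[-0.7,0,0],"twist":0,"claw":0},{"translation":[-0.7,0,0],"twist":0,"claw":0},{"translation":[-0.7,0,0],"twist":0,"claw":0},{"translation":[-0.7,0,0],"twist":0,"claw":0},{"translation":[0,0,0],"twist":0,"claw":0},{"translation":[0,0,0],"twist":0,"claw":0}]'
cat > fin.py <<'E'
from h import *
np.set_printoptions(linewidth=200)
S={c:snap(c,c+'17') for c in('side','top')}
h=np.array([.5605,.0245]);o=np.array([-.0515,-.0219])
B=S['side']['img'].astype(float).mean(2)
for k in range(4):
    q=h+Rot.from_euler('z',36.5+90*k,degrees=True).as_matrix()[:2,:2]@o; b=proj(S['side'],[*q,.044]); c=int(round(b[1]-.7)); r0=int(b[0])-15
    print(k,np.round(b,1),'from',r0,B[r0:r0+26,c-1:c+2].mean(1).round().astype(int))
    m=int(b[0]); print('   body',B[m-4:m-2,c-10:c+11].mean(0).round().astype(int),'cup',B[m+1:m+3,c-10:c+11].mean(0).round().astype(int))
A=cv2.imread('pics/side1.png').astype(float).mean(2)
for cc in(259,260,261): print(cc,A[184:206,cc].astype(int),B[184:206,cc].astype(int))
P=lambda g:g[182:200,250:268].copy()
a,b=P(A),P(B)
print('shift',cv2.phaseCorrelate(a,b,cv2.createHanningWindow((18,18),cv2.CV_64F)))
for c,s in S.items():
    db=(.8,.7) if c=='side' else (0,0)
    print(c,[(np.round(at(s,d['location'][0]+db[0],d['location'][1]+db[1],.089),3)[:2].tolist(),round(d['confidence'],2)) for d in r.spot_point('pin0',c)[:4]])
for n in('weight','jar','driver','collar','magnet','dish'): print(n,[np.round(d['location'],0).tolist() for d in r.spot_point(n,'top')[:1]],end=' ')
print(r.get_state()['clock'],r.get_state()['tool_pos'])
E
python3 fin.py
```

```text
clock: 42.22
tool_pos: [0.4306, -0.3045, 0.2082]
eef_rot: [0.709, 0.706, -0.0, 0.0]
contact_force: [-0.3, 0.9, -0.5]
opening: 0.008
0 [214.9 315.8] from 199 [117 117 118 119 119 117 108  87  67  68  75  78  78  78  78  76  70  54  34  26  48  81 104 116 119 119]
   body [121 120 110  85  54  43  55  65  71  76  79  80  80  78  75  68  62  78 104 116 119] cup [120 118 107  80  49  34  36  45  53  59  63  63  60  53  44  36  46  76 104 117 120]
1 [206.4 290.2] from 191 [119 120 121 121 121 114  96  72  66  74  80  81  80  79  74  60  39  23  22  39  70  98 114 117 114 110]
   body [118 116 103  76  51  54  66  74  78  80  81  80  78  75  65  50  51  79 106 118 121] cup [118 116 107  82  51  30  23  26  30  31  32  30  28  24  24  34  60  90 111 120 122]
2 [226.1 277.8] from 211 [120 121 121 121 120 112  91  70  68  77  80  80  80  77  68  52  33  20  24  50  82 105 115 117 117 117]
   body [118 117 107  80  51  48  62  72  76  80  81  80  79  76  69  56  42  52  82 107 118] cup [119 118 112  96  70  44  28  24  24  25  28  27  25  23  21  28  46  74 100 115 120]
3 [235.2 304.1] from 22
[... 576 characters left out ...]
34 135 134 127 107  84  81  79  67  43  25  27  43  57  65  72  76  78  71  62  60]
261 [129 129 129 121 103  76  60  53  43  29  26  33  45  54  58  63  68  73  73  65  60  62] [135 135 135 134 127 108  84  72  68  55  36  26  30  44  56  62  69  74  73  68  61  61]
shift ((-0.24038325017196271, 0.3921089443855763), 1.0075903905899457)
side [([0.469, 0.007], 0.86), ([0.527, 0.111], 0.64), ([0.642, 0.045], 0.61), ([0.58, -0.06], 0.57)]
top [([0.536, 0.118], 0.87), ([0.476, 0.012], 0.7), ([0.648, 0.046], 0.59)]
weight [[215.0, 196.0]] jar [[232.0, 428.0]] driver [[269.0, 464.0]] collar [[179.0, 182.0]] magnet [[138.0, 414.0]] dish [[144.0, 230.0]] 42.7167 [ 0.43123427 -0.30247511  0.20869814]
```

```bash
python3 -c "
from plant import r
print(r.finish_job())"
```

```text
the job is handed in; nothing more can be done
None
```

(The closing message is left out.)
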